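# Soap out of the mould: lean the boards, stand the bars

### The job

The soap has just come out of its mould: lean every mould board to dry against the rod of the drying rail, each standing on its short end on the rail's base plate at a clear slant, and stand every bar of soap upright on its short end on the curing plank. Leave air between them, so that no bar touches another bar and no board touches another board, and leave the beaker and the balm jar where they are.

Things in the scene. Friction and masses are not known exactly. Their poses are not given: they have to be found in the camera images.
- rail: Drying rail, wooden, fixed. Base plate 125 x 340 mm, 8 mm thick, on the table; over it a level rod along y, 16 mm diameter, its centre 110 mm above the table, 292 mm free between two posts (30 x 24, 130 mm tall). Origin: on the table under the rod's middle. x points level, away from the robot; z up. Plate spans x -75 to +50 mm. Boards stand on the plate on the rod's -x (robot) side.
- plank: Curing plank, dark wood, fixed, flat on the table, beside the rail (either side): 120 (x) x 370 (y) x 18 mm thick. Origin: centre of its underside; z up.
- bar1: Bar of soap, cream, plain block 95 (x) x 54 (y) x 30 (z) mm, about 0.17 kg; starts lying flat on the table. Origin: its centre; x along its length, z through its thickness. There are 3 or 4 bars; one that is absent reads None from the start.
- bar2: Bar of soap, cream, plain block 95 (x) x 54 (y) x 30 (z) mm, about 0.17 kg; starts lying flat on the table. Origin: its centre; x along its length, z through its thickness. There are 3 or 4 bars; one that is absent reads None from the start.
- bar3: Bar of soap, cream, plain block 95 (x) x 54 (y) x 30 (z) mm, about 0.17 kg; starts lying flat on the table. Origin: its centre; x along its length, z through its thickness. There are 3 or 4 bars; one that is absent reads None from the start.
- bar4: Bar of soap, cream, plain block 95 (x) x 54 (y) x 30 (z) mm, about 0.17 kg; starts lying flat on the table. Origin: its centre; x along its length, z through its thickness. There are 3 or 4 bars; one that is absent reads None from the start.
- board1: Mould board, plain plywood, 160 (x) x 64 (y) x 14 (z) mm, about 0.11 kg; starts lying flat on the table. Origin: its centre; x along its length, z through its thickness.
- board2: Mould board, plain plywood, 160 (x) x 64 (y) x 14 (z) mm, about 0.11 kg; starts lying flat on the table. Origin: its centre; x along its length, z through its thickness.
- board3: Mould board, plain plywood, 160 (x) x 64 (y) x 14 (z) mm, about 0.11 kg; starts lying flat on the table. Origin: its centre; x along its length, z through its thickness.
- beaker: Open glass beaker, 70 mm diameter, 85 mm tall, bystander at the left edge of the work. Origin: centre of its underside.
- balm: Amber balm jar, 64 mm diameter, 60 mm tall, bystander at the right edge of the work. Origin: centre of its underside.
There are look-alikes about, which are no part of the job. What is shaped like the bar1 but orange or red is not meant.

How it is judged:
At the end, for the whole second after the job is handed in: Every bar stands on its short end on the plank (within 0.10 rad of upright). Every board stands on its short end on the base plate, on the robot's side of the rod, resting on the rod, sloping 55 to 83 degrees from level. No bar touches a bar, no board a board; all at rest (angle between the x axis of each of bar1, bar2, bar3, bar4 and the z axis of plank, either way round below 0.1 rad and x of bar1 in the frame of plank between -0.055 and 0.055 m and y of bar1 in the frame of plank between -0.18 and 0.18 m and z of bar1 in the frame of plank between 0.058 and 0.073 m and linear speed of each of bar1, bar2, bar3, bar4, board1, board2, board3 below 0.01 m/s and x of bar2 in the frame of plank between -0.055 and 0.055 m and y of bar2 in the frame of plank between -0.18 and 0.18 m and z of bar2 in the frame of plank between 0.058 and 0.073 m and x of bar3 in the frame of plank between -0.055 and 0.055 m and y of bar3 in the frame of plank between -0.18 and 0.18 m and z of bar3 in the frame of plank between 0.058 and 0.073 m and x of bar4 in the frame of plank between -0.055 and 0.055 m and y of bar4 in the frame of plank between -0.18 and 0.18 m and z of bar4 in the frame of plank between 0.058 and 0.073 m and angle between the z axis of board1 and the z axis of rail, either way round between 0.96 and 1.45 rad and angle between the x axis of each of board1, board2, board3 and the z axis of rail, either way round below 0.62 rad and contact force between each of board1, board2, board3 and rail above 0.05 N and x of board1 in the frame of rail between -0.075 and -0.005 m and y of board1 in the frame of rail between -0.145 and 0.145 m and z of board1 in the frame of rail between 0.062 and 0.096 m and angle between the z axis of board2 and the z axis of rail, either way round between 0.96 and 1.45 rad and x of board2 in the frame of rail between -0.075 and -0.005 m and y of board2 in the frame of rail between -0.145 and 0.145 m and z of board2 in the frame of rail between 0.062 and 0.096 m and angle between the z axis of board3 and the z axis of rail, either way round between 0.96 and 1.45 rad and x of board3 in the frame of rail between -0.075 and -0.005 m and y of board3 in the frame of rail between -0.145 and 0.145 m and z of board3 in the frame of rail between 0.062 and 0.096 m and contact force between bar1 and bar2 below 0.02 N and contact force between each of bar1, bar2 and bar3 below 0.02 N and contact force between each of bar1, bar2, bar3 and bar4 below 0.02 N and contact force between board1 and board2 below 0.02 N and contact force between each of board1, board2 and board3 below 0.02 N).
It fails at once if the beaker is pushed away (over 5 cm) or knocked over (distance of beaker from where it was at the start of the episode above 0.05 m or angle between beaker's own z axis and vertical above 0.6 rad).
It fails at once if the balm jar is pushed away (over 5 cm) or knocked over (distance of balm from where it was at the start of the episode above 0.05 m or angle between balm's own z axis and vertical above 0.6 rad).
Of bar1, bar2, bar3, bar4 only 3 to 4 are there at a start; the rules pass over those that are not, and their reading is None.
At some moment in a run one of bar1, bar2, bar3, bar4 may be knocked a few centimetres aside while the robot is not near it.
It also fails if it takes over 210 s, if anything falls off the work surface, if the arm or the gripper's body presses on something with over 40 N, if the wrist force passes 120 N, or if a joint passes its speed limit or range.

### The arm

A 6-joint arm with a two-finger parallel gripper is mounted at the origin on the work surface. World frame = base frame: x ahead of the robot, y to its left, z up, the work surface at z = 0. Lengths are in m, angles in rad, forces in N, time in s.
With the tool pointing down it reaches from about 0.325 to 0.9 m from the base axis. Payload 6.1 kg.
Tool frame: the origin (TCP) lies on the centre line of the jaws, within the pads' length; the fingertips stand 14 mm ahead of it and the grasp point (between the pads) lies 5 mm behind it (env.finger_overhang is the distance from the TCP to the fingertips, in m); z points along the fingers, y is the direction in which the jaws open and shut (so a half turn about z gives the same grasp; the last joint's range is limited). The gripper opens to 85 mm and grips with 20 to 120 N. Pads are 22 mm wide; open, the fingers measure 114 mm over their backs; the gripper's body (76 mm by 85 mm) begins 54 mm behind the grasp point. The pads swing forward as they close: fully open they stand 13 mm farther back than shut.
Start: joints at [-1.275, 0.22, 1.526, -0, 1.395, -0.126], TCP at [0.256, -0.57, 0.245] pointing down, gripper open.
Joint ranges: [-2.98, 2.98], [-0.91, 2.08], [0.09, 2.57], [-1.24, 4.39], [0.2, 2.65], [-2.68, 2.68]. Speed limits (rad/s): [2.57, 2.57, 3.01, 3.14, 3.14, 3.14].

### API

Orientations are given as a unit quaternion [x, y, z, w].
In Python, from workcell import env gives the robot as it stands.
- The arm moves only by the tool send_rows, never from a script. Its argument "deltas" is a list of rows, each a list of 5 numbers: the opening, from 0 (shut) to 1 (fully open), then the shift along the tool's x, y, z in mm, then the turn about the tool's z in degrees. In form: [[fingers, dx, dy, dz, spin], ...]. A call has 1 to 10 rows; each row is the pose to reach, as a shift and turn from the pose measured when the call began, along the tool's axes at that moment; what a row does not reach only later rows make up. A row lasts 1/8 s, in which the tool goes at most 62.5 mm and 10.7 degrees, less where a joint would pass 70% of its speed; a pose out of reach is approached as far as the arm can. A call with a gripper value outside its range is refused whole. The fingers move at their own pace and stop on an object; the grip force is fixed at half the most. Time passes only in rows, so rows that repeat a pose let the fingers close. It gives the time, the measured TCP pose, the force and the opening at its end, in the units of the state.
- env.read_state(): the state, without advancing time (a new reading comes with each control period).
- env.read_camera(name): name is "side" or "top"; returns a dict with "pixels" (420x560x3 uint8, red, green, blue), "K" (3x3 intrinsics, pixels), "dist_coeffs" ([k1, k2, p1, p2, k3] as OpenCV has them; the pictures are not rectified), "pose" (4x4, takes a point from camera to world coordinates). Camera axes: x right, y up, looking along -z (the intrinsics and any distortion apply to the point x, -y, -z); pixel columns grow to the right and rows downward; lengths in m; the calibration is good to about 2 mm. A picture is of the moment at which its call begins. There is no depth.
- env.job_done(): hands the job in, once; it reports no verdict.
The state is a dict: "time": time; "qpos": joint angles; "joint_vel": joint speeds; "joint_efforts": joint torques, N m; "tcp_pos": TCP position; "eef_rot": TCP orientation; "contact_force": force on the tool from outside, world axes, zero at the start; "moment": the same for the moment, N m; "gripper_width": finger opening in m.
Only numpy, scipy, OpenCV 4.12 (cv2) and the standard library are available. Lean on these libraries where they do the work, as an engineer would, in place of code of your own. Each camera call takes 0.05 s, during which the arm holds its last target.

## Working session

There is one attempt and no reset: what is moved stays moved. The work goes in short steps, Python scripts to look and compute and a tool call to move; the robot and the scene stay as the last step left them, time stands still between calls to the robot, and variables do not carry over. Pictures are saved under pics/ and viewed, and the job is handed in when it is done.

Besides the shell and the picture viewer there is one more tool, called after "Request:" as name([rows], argument=value, ...), one row to a line, values as JSON. send_rows: Moves the arm, as the interface text tells. Its arguments: {"type":"object","properties":{"deltas":{"type":"array"}},"required":["deltas"]}

```bash
ls -la; mkdir -p pics
python3 - <<'E'
from workcell import env
import cv2,numpy as np
s=env.read_state()
for k,v in s.items(): print(k,np.round(v,4) if v is not None else v)
print(env.finger_overhang,[a for a in dir(env) if a[0]!='_'])
for n in("side","top"):
    c=env.read_camera(n); cv2.imwrite(f"pics/{n}0.png",c["pixels"][:,:,::-1]); print(n,c["K"],c["dist_coeffs"],c["pose"])
E
```

```text
total 12
drwxr-xr-x  3 agent agent 4096 Dec  7 06:11 .
drwxr-xr-x 23 root  root  4096 Dec  7 06:11 ..
drwxr-xr-x  2 agent agent 4096 Dec  7 06:11 pics
time 0.0
qpos [-1.2751  0.2212  1.5276 -0.      1.3947 -0.1261]
joint_vel [-0.0005  0.0003 -0.0003  0.0007 -0.0007  0.0005]
joint_efforts [ 5.00000e-04 -4.96893e+01 -3.89391e+01 -1.00000e-04  1.10000e-02
  0.00000e+00]
tcp_pos [ 0.2557 -0.5697  0.2442]
eef_rot [ 9.778e-01  2.094e-01 -1.000e-04 -1.000e-03]
contact_force [-0.2255 -0.0012 -0.1868]
moment [-0.042   0.0044 -0.025 ]
gripper_width 0.0853
0.014 ['PlanningError', 'finger_overhang', 'job_done', 'read_camera', 'read_state']
side [[524.96118342   0.         276.68798853]
 [  0.         524.96118342 201.93901093]
 [  0.           0.           1.        ]] [-0.00716026  0.          0.          0.          0.        ] [[-0.79707609  0.43530947 -0.41853957 -0.16936711]
 [-0.60367551 -0.55639706  0.57096251  0.89804045]
 [ 0.01567121  0.70776265  0.70627646  1.14975199]
 [ 0.          0.          0.          1.        ]]
top [[468.9239536    0.         281.79461706]
 [  0.         468.9239536  217.24695798]
 [  0.           0.           1.        ]] [-0.05221297  0.          0.          0.          0.        ] [[ 0.0048575   0.99811469 -0.06118384  0.39598946]
 [-0.99993171  0.00549849  0.01031252  0.00197809]
 [ 0.0106295   0.06112956  0.99807324  1.59627866]
 [ 0.          0.          0.          1.        ]]
```

```bash
cat > h.py <<'E'
import cv2,numpy as np
from workcell import env
def ray(c,uv):
    uv=np.asarray(uv,float).reshape(-1,1,2)
    n=cv2.undistortPoints(uv,np.array(c["K"]),np.array(c["dist_coeffs"])).reshape(-1,2)
    d=np.c_[n[:,0],-n[:,1],-np.ones(len(n))]
    P=np.array(c["pose"]); return P[:3,3],d@P[:3,:3].T
def onz(c,uv,z):
    o,d=ray(c,uv); t=(z-o[2])/d[:,2]; return o+d*t[:,None]
def proj(c,X):
    P=np.array(c["pose"]); X=(np.atleast_2d(X)-P[:3,3])@P[:3,:3]
    X=X*[1,-1,-1]
    return cv2.projectPoints(X.reshape(-1,1,3),np.zeros(3),np.zeros(3),np.array(c["K"]),np.array(c["dist_coeffs"]))[0].reshape(-1,2)
def crop(c,name,x0,y0,x1,y1,s):
    im=c["pixels"][y0:y1,x0:x1,::-1]; cv2.imwrite("pics/"+name,cv2.resize(im,None,fx=s,fy=s,interpolation=cv2.INTER_CUBIC))
def st():
    s=env.read_state(); R=__import__('scipy.spatial.transform',fromlist=['Rotation']).Rotation.from_quat(s["eef_rot"]).as_matrix()
    return s,R
def delta(target,yawy=None):
    """mm deltas in tool axes to reach TCP target"""
    s,R=st(); return np.round(R.T@(np.array(target)-s["tcp_pos"])*1000,1)
def rects(c,mask,h,amin=80,amax=3000):
    out=[]
    cs,_=cv2.findContours(mask.astype(np.uint8),cv2.RETR_EXTERNAL,cv2.CHAIN_APPROX_NONE)
    for k in cs:
        if not amin<cv2.contourArea(k)<amax: continue
        p=onz(c,k.reshape(-1,2),h)[:,:2]
        (cx,cy),(w,l),a=cv2.minAreaRect((p*1000).astype(np.float32))
        if w<l: w,l,a=l,w,a+90
        a=(a+90)%180-90
        m=k.reshape(-1,2).mean(0)
        out.append((m.round(),round(cx),round(cy),round(w),round(l),round(a,1)))
    return out
E
python3 - <<'E'
from h import *
c=env.read_camera("top"); hsv=cv2.cvtColor(c["pixels"],cv2.COLOR_RGB2HSV)
for p in [(176,251),(211,245),(380,256),(280,235),(308,240),(341,250),(340,170),(341,195),(215,180),(240,300)]: print(p,hsv[p[1],p[0]],c["pixels"][p[1],p[0]])
crop(c,"topc.png",80,90,480,330,2)
E
```

```text
(176, 251) [ 26  42 176] [176 172 147]
(211, 245) [ 25  42 176] [176 171 147]
(380, 256) [ 25  44 173] [173 168 143]
(280, 235) [ 19  80 178] [178 157 122]
(308, 240) [ 19  81 173] [173 152 118]
(341, 250) [ 19  81 173] [173 153 118]
(340, 170) [ 14 139 127] [127  91  58]
(341, 195) [ 14 137 128] [128  92  59]
(215, 180) [ 10 139  75] [75 47 34]
(240, 300) [ 17 104 155] [155 128  92]
```

Candidates for "bar": cream at top-image pixels (176,251), (211,245), (380,256); orange at (196,133), (122,266), (180,310); red at (134,191). By the description only the three cream ones count, and the crop shows them cleanly. The crop also has three boards at (280,235), (308,240), (341,250), the rail at (340,185), the plank at (215,180), the beaker at (95,223) and the balm at (451,221).

Run:
```python
from h import *
c=env.read_camera("top"); hsv=cv2.cvtColor(c["pixels"],cv2.COLOR_RGB2HSV)
H,S,V=[hsv[:,:,i].astype(int) for i in range(3)]
roi=np.zeros(H.shape,bool); roi[100:300,80:480]=1
for n,m,h in (("bar",(H>20)&(H<34)&(S<70)&(S>20)&(V>120),.03),("board",(H>16)&(S<92)&(S>68)&(V>150),.014),("plank",(V<95)&(H<14)&(S>100),.018)):
    for r in rects(c,m&roi,h,200,6000): print(n,*r)
# rail plate corners from crop pixels /2 + offset
cr=np.array([(420,168),(428,239),(624,214),(613,146)])/2+[80,90]
p=onz(c,cr,.008); print(p.round(3)); print(np.linalg.norm(p-np.roll(p,1,0),axis=1).round(3))
po=onz(c,np.array([(430,181),(627,160)])/2+[80,90],.13); print("posts top",po.round(3))
for n,pp,h in(("beaker",(45,267),.0),("balm",(740,262),.06)): print(n,onz(c,np.array([pp])/2+[80,90],h).round(3))
```

```text
bar [379. 256.] 365 -340 94 59 -11.0
bar [175. 252.] 376 343 95 54 15.0
bar [210. 245.] 399 224 94 55 -5.5
board [341. 248.] 389 -213 159 63 -2.0
board [308. 238.] 424 -101 160 63 6.9
board [278. 235.] 433 -3 161 63 -10.1
plank [216. 179.] 622 211 365 116 -88.3
[[ 0.641 -0.042  0.008]
 [ 0.52  -0.056  0.008]
 [ 0.565 -0.391  0.008]
 [ 0.682 -0.373  0.008]]
[0.334 0.122 0.338 0.119]
posts top [[ 0.602 -0.054  0.13 ]
 [ 0.638 -0.367  0.13 ]]
beaker [[0.469 0.599 0.   ]]
balm [[ 0.481 -0.572  0.06 ]]
```

```bash
python3 - <<'E'
from h import *
c=env.read_camera("top"); crop(c,"railt.png",280,150,410,215,6)
c=env.read_camera("side"); crop(c,"rails.png",240,95,335,200,6)
E
python3 - <<'E'
from h import *
c=env.read_camera("top"); f=lambda a,h:onz(c,np.array(a)/6+[280,150],h)
rod=f([(120,198),(655,137)],.112); post=f([(92,200),(683,127)],.13); pl=f([(55,150),(78,357),(670,288),(640,75)],.008)
for n,q in(("rod",rod),("post",post),("near",pl[1:3]),("far",pl[[0,3]])):
    d=q[0]-q[1]; print(n,q.round(3).tolist(),"yaw",np.degrees(np.arctan2(-d[0],d[1])).round(2),"len",np.linalg.norm(d).round(3),"mid",q.mean(0).round(4))
s=env.read_camera("side"); g=np.array([(150,362),(395,95)])/6+[240,95]
rs=onz(s,g,.112); print("side rod",rs.round(3))
E
```

```text
rod [[0.597, -0.071, 0.112], [0.632, -0.357, 0.112]] yaw 6.96 len 0.288 mid [ 0.6142 -0.214   0.112 ]
post [[0.593, -0.055, 0.13], [0.634, -0.368, 0.13]] yaw 7.5 len 0.315 mid [ 0.6137 -0.2115  0.13  ]
near [[0.52, -0.052, 0.008], [0.561, -0.39, 0.008]] yaw 7.0 len 0.34 mid [ 0.5407 -0.2212  0.008 ]
far [[0.638, -0.039, 0.008], [0.684, -0.374, 0.008]] yaw 7.8 len 0.338 mid [ 0.661  -0.2065  0.008 ]
side rod [[ 0.596 -0.08   0.112]
 [ 0.632 -0.351  0.112]]
```

```bash
cat >> h.py <<'E'
def go(*wps):
    """wps: (x,y,z mm, yaw deg of tool x) -> rows"""
    s,R=st(); y0=np.degrees(np.arctan2(R[1,0],R[0,0])); t=np.array(s["tcp_pos"])*1000
    print("t%.2f tcp"%s["time"],t.round(1),"yaw %.1f q6 %.2f w %.1f"%(y0,s["qpos"][5],s["gripper_width"]*1000),"F",np.round(s["contact_force"],1))
    for w in wps:
        d=R.T@(np.array(w[:3])-t); sp=(y0-w[3]+180)%360-180
        print(w,"->",d.round(0).astype(int).tolist(),round(sp))
E
python3 - <<'E'
from h import *
go((332,-334,110,-11),(332,-334,40,-11),(332,-334,18,-11))
E
```

```text
t0.40 tcp [ 255.9 -570.1  245.2] yaw 24.2 q6 -0.13 w 85.4 F [-1.  -0.9  0.4]
(332, -334, 110, -11) -> [166, -184, 135] 35
(332, -334, 40, -11) -> [166, -184, 205] 35
(332, -334, 18, -11) -> [166, -184, 227] 35
```

Request:
send_rows([
  [1,166,-184,80,35],
  [1,166,-184,135,35],
  [1,166,-184,135,35],
  [1,166,-184,135,35],
  [1,166,-184,135,35],
  [1,166,-184,180,35],
  [1,166,-184,205,35],
  [1,166,-184,205,35],
])

```text
time: 1.4
tcp_pos: [0.3309, -0.3325, 0.0384]
eef_rot: [0.996, -0.094, -0.002, -0.002]
contact_force: [-0.2, -0.6, 0.4]
gripper_width: 0.0854
```

Run:
```python
from h import *
go((332,-334,18,-11))
c=env.read_camera("top"); cv2.imwrite("pics/t1.png",c["pixels"][:,:,::-1])
c=env.read_camera("side"); crop(c,"s1.png",260,60,500,240,3)
```

```text
t1.40 tcp [ 330.9 -332.5   38.4] yaw -10.8 q6 0.80 w 85.4 F [-0.2 -0.6  0.4]
(332, -334, 18, -11) -> [1, 1, 20] 0
```

Request:
send_rows([
  [1,1,1,20,0],
  [1,1,1,20,0],
  [0,1,1,20,0],
  [0,1,1,20,0],
  [0,1,1,20,0],
  [0,1,1,20,0],
  [0,1,1,20,0],
])

```text
time: 2.38
tcp_pos: [0.3337, -0.337, 0.0224]
eef_rot: [0.996, -0.094, 0.001, 0.001]
contact_force: [-0.7, 0.0, 6.3]
gripper_width: 0.0527
```

```bash
cat >> h.py <<'E'
RO=np.array([614.,-213.]);RY=7.1
def rl(x,y,z,yaw=RY):
    a=np.radians(RY); return (*np.round(RO+x*np.array([np.cos(a),np.sin(a)])+y*np.array([-np.sin(a),np.cos(a)]),1),z,yaw)
E
python3 - <<'E'
from h import *
go((333,-336,120,-11),rl(-150,0,120),rl(-150,0,83),rl(-56,0,83))
E
```

```text
t2.38 tcp [ 333.7 -337.    22.4] yaw -10.8 q6 0.80 w 52.7 F [-0.7  0.   6.3]
(333, -336, 120, -11) -> [-1, -1, -98] 0
(np.float64(465.2), np.float64(-231.5), 120, 7.1) -> [110, -128, -98] -18
(np.float64(465.2), np.float64(-231.5), 83, 7.1) -> [109, -128, -61] -18
(np.float64(558.4), np.float64(-219.9), 83, 7.1) -> [199, -157, -60] -18
```

Request:
send_rows([
  [0,0,0,-50,0],
  [0,0,0,-98,0],
  [0,55,-64,-98,-10],
  [0,110,-128,-98,-18],
  [0,110,-128,-98,-18],
  [0,110,-128,-90,-18],
])

```text
time: 3.12
tcp_pos: [0.4679, -0.23, 0.1131]
eef_rot: [0.998, 0.065, 0.002, 0.002]
contact_force: [-0.4, -0.2, -2.2]
gripper_width: 0.0528
```

Run:
```python
from h import *
go(rl(-150,0,83),rl(-56,0,83))
c=env.read_camera("side"); crop(c,"s2.png",220,40,420,220,3)
c=env.read_camera("top"); crop(c,"t2.png",240,140,440,300,3)
```

```text
t3.12 tcp [ 467.9 -230.   113.1] yaw 7.4 q6 0.83 w 52.8 F [-0.4 -0.2 -2.2]
(np.float64(465.2), np.float64(-231.5), 83, 7.1) -> [-3, 1, 30] 0
(np.float64(558.4), np.float64(-219.9), 83, 7.1) -> [91, 2, 30] 0
```

Request:
send_rows([
  [0,0,1,30,0],
  [0,20,1,30,0],
  [0,60,2,30,0],
  [0,91,2,30,0],
  [0,91,2,30,0],
])

```text
time: 3.85
tcp_pos: [0.5558, -0.2225, 0.0812]
eef_rot: [0.998, 0.063, -0.0, 0.001]
contact_force: [-0.3, -0.4, -2.1]
gripper_width: 0.0527
```

Run:
```python
from h import *
go(rl(-56,0,94),rl(-57,0,118),rl(-56,0,140),rl(-48,0,155),rl(-38,0,163),rl(-28,0,171),rl(-18,0,175))
c=env.read_camera("side"); crop(c,"s3.png",220,40,420,220,3)
```

```text
t3.85 tcp [ 555.8 -222.5   81.2] yaw 7.2 q6 0.93 w 52.7 F [-0.3 -0.4 -2.1]
(np.float64(558.4), np.float64(-219.9), 94, 7.1) -> [3, -2, -13] 0
(np.float64(557.4), np.float64(-220.0), 118, 7.1) -> [2, -2, -37] 0
(np.float64(558.4), np.float64(-219.9), 140, 7.1) -> [3, -2, -59] 0
(np.float64(566.4), np.float64(-218.9), 155, 7.1) -> [11, -2, -74] 0
(np.float64(576.3), np.float64(-217.7), 163, 7.1) -> [21, -2, -82] 0
(np.float64(586.2), np.float64(-216.5), 171, 7.1) -> [31, -2, -90] 0
(np.float64(596.1), np.float64(-215.2), 175, 7.1) -> [41, -2, -94] 0
```

Request:
send_rows([
  [0,3,-1,-13,0],
  [0,2,-1,-25,0],
  [0,2,-1,-37,0],
  [0,2,-1,-48,0],
  [0,3,-1,-59,0],
  [0,6,-1,-67,0],
])

```text
time: 4.65
tcp_pos: [0.56, -0.2205, 0.1484]
eef_rot: [0.998, 0.063, -0.002, 0.0]
contact_force: [-2.1, 1.2, -9.3]
gripper_width: 0.0527
```

Run:
```python
from h import *
go(rl(-48,0,155),rl(-38,0,163),rl(-28,0,171),rl(-18,0,175))
c=env.read_camera("side"); crop(c,"s4.png",220,40,420,220,3)
```

```text
t4.65 tcp [ 560.  -220.5  148.4] yaw 7.2 q6 0.94 w 52.7 F [-2.1  1.2 -9.3]
(np.float64(566.4), np.float64(-218.9), 155, 7.1) -> [6, -1, -7] 0
(np.float64(576.3), np.float64(-217.7), 163, 7.1) -> [16, -1, -15] 0
(np.float64(586.2), np.float64(-216.5), 171, 7.1) -> [26, -1, -23] 0
(np.float64(596.1), np.float64(-215.2), 175, 7.1) -> [36, -1, -27] 0
```

Request:
send_rows([
  [0,4,-1,-6,0],
  [0,9,-1,-11,0],
  [0,14,-1,-15,0],
  [0,20,-1,-20,0],
  [0,26,-1,-23,0],
  [0,32,-1,-26,0],
  [0,37,-1,-27,0],
  [0,40,-1,-28,0],
  [0,40,-1,-28,0],
])

```text
time: 5.82
tcp_pos: [0.6007, -0.2146, 0.1778]
eef_rot: [0.998, 0.063, -0.001, 0.001]
contact_force: [-5.2, -1.2, -5.7]
gripper_width: 0.0521
```

Run:
```python
from h import *
go(rl(-30,0,175))
c=env.read_camera("side"); crop(c,"s5.png",220,40,420,220,3)
```

```text
t5.83 tcp [ 600.7 -214.6  177.8] yaw 7.2 q6 0.98 w 52.1 F [-5.2 -1.2 -5.7]
(np.float64(584.2), np.float64(-216.7), 175, 7.1) -> [-17, 0, 3] 0
```

Request:
send_rows([
  [0,-20,0,-5,0],
  [0,-40,0,-20,0],
  [0,-70,0,-30,0],
  [0,-70,0,-30,0],
])

```text
time: 6.38
tcp_pos: [0.5331, -0.2243, 0.2116]
eef_rot: [0.998, 0.062, 0.003, 0.002]
contact_force: [0.1, 0.2, -2.3]
gripper_width: 0.0518
```

Run:
```python
from h import *
go(rl(-30,0,175))
c=env.read_camera("side"); crop(c,"s6.png",250,70,370,160,6)
```

```text
t6.38 tcp [ 533.1 -224.3  211.6] yaw 7.2 q6 0.91 w 51.8 F [ 0.1  0.2 -2.3]
(np.float64(584.2), np.float64(-216.7), 175, 7.1) -> [51, -1, 37] 0
```

```bash
cat >> h.py <<'E'
def onv(c,uv,p0,yaw=RY):
    """intersect with vertical plane through p0 containing direction yaw; returns (along, z) relative to rail origin-ish p0"""
    o,d=ray(c,uv); a=np.radians(yaw); n=np.array([-np.sin(a),np.cos(a),0]); e=np.array([np.cos(a),np.sin(a),0])
    t=((np.array(p0)-o)@n)/(d@n); X=o+d*t[:,None]
    return np.c_[(X-p0)@e,X[:,2]]*1000
E
python3 - <<'E'
from h import *
s,R=st(); c=env.read_camera("side")
p0=np.array(s["tcp_pos"])+np.array([-.1236,.9923,0])*.027; p0[2]=0
q=onv(c,np.array([(375,283),(405,305),(318,400),(355,428)])/6+[250,70],p0); print(q.round(0))
print("len",np.linalg.norm(q[0]-q[2]),np.linalg.norm(q[1]-q[3]),"slope",[np.degrees(np.arctan2(q[i][1]-q[i+2][1],q[i][0]-q[i+2][0])).round(1) for i in(0,1)], s["tcp_pos"])
E
```

```text
[[-20. 226.]
 [-38. 219.]
 [  7. 142.]
 [-15. 132.]]
len 88.29913613010105 89.24580275987586 slope [np.float64(107.9), np.float64(104.4)] [ 0.53348895 -0.22401513  0.21089131]
```

Run:
```python
from h import *
go((533,-224,240,7),(625,95,240,2),(625,95,120,2))
```

```text
t6.47 tcp [ 533.4 -223.8  210.1] yaw 7.2 q6 0.91 w 52.0 F [-0.3 -1.2 -2.5]
(533, -224, 240, 7) -> [0, 0, -30] 0
(625, 95, 240, 2) -> [131, -305, -31] 5
(625, 95, 120, 2) -> [131, -305, 89] 5
```

Request:
send_rows([
  [0,0,0,-20,0],
  [0,5,-20,-31,0],
  [0,20,-55,-31,0],
  [0,40,-95,-31,1],
  [0,60,-140,-31,2],
  [0,80,-185,-31,3],
  [0,100,-230,-31,4],
  [0,118,-272,-31,5],
  [0,131,-300,-31,5],
  [0,131,-305,-20,5],
])

```text
time: 7.72
tcp_pos: [0.6262, 0.099, 0.2311]
eef_rot: [1.0, 0.021, 0.003, 0.001]
contact_force: [0.2, 0.8, -2.2]
gripper_width: 0.052
```

Run:
```python
from h import *
go((625,95,125,2),(625,95,97,2))
```

```text
t7.72 tcp [626.2  99.  231.1] yaw 2.4 q6 1.56 w 52.0 F [ 0.2  0.8 -2.2]
(625, 95, 125, 2) -> [-2, 4, 106] 0
(625, 95, 97, 2) -> [-2, 4, 134] 0
```

Request:
send_rows([
  [0,-2,2,40,0],
  [0,-2,4,80,0],
  [0,-2,4,110,0],
  [0,-2,4,120,0],
  [0,-2,4,125,0],
  [0,-2,4,125,0],
])

```text
time: 8.48
tcp_pos: [0.626, 0.0947, 0.1072]
eef_rot: [1.0, 0.021, 0.004, 0.001]
contact_force: [0.2, 1.1, -0.9]
gripper_width: 0.0522
```

Run:
```python
from h import *
go((625,95,97,2))
c=env.read_camera("side"); crop(c,"s7.png",130,90,330,240,4)
```

```text
t8.47 tcp [626.   94.7 107.2] yaw 2.4 q6 1.56 w 52.2 F [ 0.2  1.1 -0.9]
(625, 95, 97, 2) -> [-1, 0, 10] 0
```

Request:
send_rows([
  [0,0,0,5,0],
  [0,0,0,9,0],
  [0,3,0,11,0],
  [0,7,0,12,0],
  [0,10,0,12,0],
  [0,10,0,12,0],
])

```text
time: 9.28
tcp_pos: [0.6369, 0.0952, 0.0979]
eef_rot: [1.0, 0.021, 0.005, 0.001]
contact_force: [-4.5, 0.2, 10.3]
gripper_width: 0.0519
```

Run:
```python
from h import *
go((625,95,97,2))
c=env.read_camera("side"); crop(c,"s8.png",180,150,280,225,8)
```

```text
t9.28 tcp [636.9  95.2  97.9] yaw 2.4 q6 1.56 w 51.9 F [-4.5  0.2 10.3]
(625, 95, 97, 2) -> [-12, 0, 1] 0
```

Request:
send_rows([
  [0,3,0,0,0],
  [0.75,3,0,0,0],
  [0.8,3,0,0,0],
  [0.8,3,0,0,0],
  [0.8,3,0,-20,0],
  [0.8,3,0,-60,0],
  [0.8,3,0,-100,0],
  [0.8,3,0,-120,0],
])

```text
time: 10.32
tcp_pos: [0.6402, 0.0957, 0.2224]
eef_rot: [1.0, 0.021, 0.008, 0.001]
contact_force: [-0.1, 0.7, -0.4]
gripper_width: 0.0687
```

Run:
```python
from h import *
u=np.array([np.cos(np.radians(-5.5)),np.sin(np.radians(-5.5))]); p=np.array([399,224])-33.5*u; print(p)
go((*p,180,-5.5),(*p,60,-5.5),(*p,22,-5.5))
c=env.read_camera("side"); crop(c,"s9.png",180,150,280,225,8)
```

```text
[365.65422735 227.21083271]
t10.32 tcp [640.2  95.7 222.4] yaw 2.4 q6 1.56 w 68.7 F [-0.1  0.7 -0.4]
(np.float64(365.6542273546995), np.float64(227.2108327094275), 180, -5.5) -> [-269, -143, 38] 8
(np.float64(365.6542273546995), np.float64(227.2108327094275), 60, -5.5) -> [-271, -143, 158] 8
(np.float64(365.6542273546995), np.float64(227.2108327094275), 22, -5.5) -> [-272, -143, 196] 8
```

Request:
send_rows([
  [1,-60,-32,10,2],
  [1,-120,-64,20,4],
  [1,-180,-96,30,6],
  [1,-240,-128,38,8],
  [1,-269,-143,38,8],
  [1,-269,-143,38,8],
  [1,-271,-143,100,8],
  [1,-271,-143,140,8],
  [1,-271,-143,150,8],
])

```text
time: 11.5
tcp_pos: [0.365, 0.2256, 0.0663]
eef_rot: [0.999, -0.049, 0.006, 0.002]
contact_force: [-0.1, 0.7, 0.1]
gripper_width: 0.0854
```

Run:
```python
from h import *
go((366,227,22,-5.5))
c=env.read_camera("top"); crop(c,"t10.png",150,130,350,290,4)
c=env.read_camera("side"); crop(c,"s10.png",180,200,320,340,4)
```

```text
t11.50 tcp [365.  225.6  66.3] yaw -5.6 q6 2.05 w 85.4 F [-0.1  0.7  0.1]
(366, 227, 22, -5.5) -> [0, -2, 44] 0
```

Request:
send_rows([
  [1,0,-1,30,0],
  [1,0,-1,44,0],
  [1,0,-1,44,0],
  [0,0,-1,44,0],
  [0,0,-1,44,0],
  [0,0,-1,44,0],
  [0,0,-1,44,0],
  [0,0,-1,44,0],
])

```text
time: 12.6
tcp_pos: [0.3686, 0.2277, 0.0259]
eef_rot: [0.999, -0.049, 0.009, 0.0]
contact_force: [-0.6, -0.1, 5.7]
gripper_width: 0.0527
```

Run:
```python
from h import *
go((366,227,150,0),rl(-150,0,150),rl(-150,0,83))
```

```text
t12.60 tcp [368.6 227.7  25.9] yaw -5.6 q6 2.05 w 52.7 F [-0.6 -0.1  5.7]
(366, 227, 150, 0) -> [0, 1, -124] -6
(np.float64(465.2), np.float64(-231.5), 150, 7.1) -> [143, 448, -122] -13
(np.float64(465.2), np.float64(-231.5), 83, 7.1) -> [142, 448, -55] -13
```

Request:
send_rows([
  [0,0,0,-60,0],
  [0,5,10,-110,0],
  [0,25,65,-122,-3],
  [0,45,120,-122,-6],
  [0,65,180,-122,-8],
  [0,85,240,-122,-10],
  [0,105,300,-122,-13],
  [0,125,360,-122,-13],
  [0,140,420,-122,-13],
  [0,143,448,-122,-13],
])

```text
time: 13.85
tcp_pos: [0.465, -0.2352, 0.151]
eef_rot: [0.998, 0.063, 0.009, 0.002]
contact_force: [-0.6, -0.4, -1.3]
gripper_width: 0.0526
```

Run:
```python
from h import *
go(rl(-150,0,83),rl(-60,0,83))
```

```text
t13.85 tcp [ 465.  -235.2  151. ] yaw 7.3 q6 0.82 w 52.6 F [-0.6 -0.4 -1.3]
(np.float64(465.2), np.float64(-231.5), 83, 7.1) -> [-1, -4, 68] 0
(np.float64(554.5), np.float64(-220.4), 83, 7.1) -> [89, -4, 70] 0
```

Request:
send_rows([
  [0,-1,-4,40,0],
  [0,-1,-4,68,0],
  [0,10,-4,68,0],
  [0,40,-4,69,0],
  [0,75,-4,69,0],
  [0,89,-4,69,0],
  [0,89,-4,69,0],
])

```text
time: 14.72
tcp_pos: [0.5552, -0.2201, 0.0847]
eef_rot: [0.998, 0.064, 0.01, 0.003]
contact_force: [0.0, -0.6, -2.1]
gripper_width: 0.0524
```

Run:
```python
from h import *
def A(th,s,off=9,hn=23):
    t=np.radians(th); return rl(-s*np.cos(t)-hn*np.sin(t),0,110+s*np.sin(t)-hn*np.cos(t)+off)
go(*[A(th,62) for th in (0,15,30,45,60,70,80,88)])
c=env.read_camera("side"); crop(c,"s11.png",220,40,420,220,3)
```

```text
t14.72 tcp [ 555.2 -220.1   84.7] yaw 7.3 q6 0.93 w 52.4 F [ 0.  -0.6 -2.1]
(np.float64(552.5), np.float64(-220.7), np.float64(96.0), 7.1) -> [-3, 0, -11] 0
(np.float64(548.7), np.float64(-221.1), np.float64(112.83048679170771), 7.1) -> [-6, 0, -28] 0
(np.float64(549.3), np.float64(-221.1), np.float64(130.0814157129579), 7.1) -> [-5, 1, -45] 0
(np.float64(554.4), np.float64(-220.4), np.float64(146.57716446627538), 7.1) -> [0, 1, -62] 0
(np.float64(563.5), np.float64(-219.3), np.float64(161.1935750346352), 7.1) -> [10, 1, -76] 0
(np.float64(571.5), np.float64(-218.3), np.float64(169.3944791922359), 7.1) -> [18, 1, -84] 0
(np.float64(580.8), np.float64(-217.1), np.float64(176.06417260041752), 7.1) -> [28, 1, -91] 0
(np.float64(589.0), np.float64(-216.1), np.float64(180.1595428510264), 7.1) -> [36, 1, -95] 0
```

Request:
send_rows([
  [0,-3,0,-11,0],
  [0,-5,0,-28,0],
  [0,-4,1,-45,0],
  [0,1,1,-62,0],
  [0,5,1,-69,0],
  [0,10,1,-76,0],
  [0,18,1,-84,0],
  [0,28,1,-91,0],
  [0,33,1,-94,0],
  [0,34,1,-95,0],
])

```text
time: 16.02
tcp_pos: [0.5868, -0.2164, 0.1802]
eef_rot: [0.998, 0.064, 0.01, 0.002]
contact_force: [-4.5, -1.6, -5.4]
gripper_width: 0.0513
```

Run:
```python
from h import *
go()
c=env.read_camera("side"); crop(c,"s12.png",240,60,360,150,6)
```

```text
t16.02 tcp [ 586.8 -216.4  180.2] yaw 7.3 q6 0.96 w 51.3 F [-4.5 -1.6 -5.4]
```

Request:
send_rows([
  [0,-15,0,-5,0],
  [0,-35,0,-15,0],
  [0,-50,0,-20,0],
  [0,-50,0,-20,0],
])

```text
time: 16.58
tcp_pos: [0.5365, -0.2233, 0.2007]
eef_rot: [0.998, 0.063, 0.011, 0.003]
contact_force: [-0.1, 0.7, -1.1]
gripper_width: 0.0515
```

Run:
```python
from h import *
go()
c=env.read_camera("side"); crop(c,"s13.png",250,70,350,145,8)
```

```text
t16.57 tcp [ 536.5 -223.3  200.7] yaw 7.3 q6 0.91 w 51.5 F [-0.1  0.7 -1.1]
```

Run:
```python
from h import *
s,R=st(); c=env.read_camera("side")
p0=np.array(s["tcp_pos"])+np.array([-.1236,.9923,0])*.027; p0[2]=0
q=onv(c,np.array([(487,405),(533,448),(377,535),(428,582),(455,450)])/8+[250,70],p0); print(q.round(0))
print("len",np.linalg.norm(q[0]-q[2]),np.linalg.norm(q[1]-q[3]),"slope",[np.degrees(np.arctan2(q[i][1]-q[i+2][1],q[i][0]-q[i+2][0])).round(1) for i in(0,1)], s["tcp_pos"])
```

```text
[[-19. 212.]
 [-40. 200.]
 [ 24. 133.]
 [  0. 119.]
 [ -8. 186.]]
len 89.69832934938053 89.72420539126921 slope [np.float64(118.7), np.float64(116.4)] [ 0.53681706 -0.22310841  0.20024447]
```

Run:
```python
from h import *
go(rl(-45,0,168),rl(-25,0,168),rl(-6,0,168))
```

```text
t16.68 tcp [ 537.  -222.9  199.8] yaw 7.3 q6 0.91 w 51.6 F [ 0.3  0.2 -2.1]
(np.float64(569.3), np.float64(-218.6), 168, 7.1) -> [32, 0, 32] 0
(np.float64(589.2), np.float64(-216.1), 168, 7.1) -> [52, 0, 33] 0
(np.float64(608.0), np.float64(-213.7), 168, 7.1) -> [71, 0, 33] 0
```

Request:
send_rows([
  [0,15,0,32,0],
  [0,32,0,33,0],
  [0,42,0,33,0],
  [0,50,0,33,0],
  [0,56,0,33,0],
  [0,62,0,33,0],
  [0,67,0,33,0],
  [0,67,0,33,0],
])

```text
time: 17.68
tcp_pos: [0.6031, -0.2147, 0.1676]
eef_rot: [0.998, 0.064, 0.009, 0.003]
contact_force: [-5.1, -0.5, -3.4]
gripper_width: 0.0515
```

Run:
```python
from h import *
go()
c=env.read_camera("side"); crop(c,"s14.png",240,60,340,135,8)
```

```text
t17.68 tcp [ 603.1 -214.7  167.6] yaw 7.3 q6 0.97 w 51.5 F [-5.1 -0.5 -3.4]
```

Request:
send_rows([
  [0,-15,0,-10,0],
  [0,-35,0,-40,0],
  [0,-50,0,-70,0],
  [0,-50,0,-72,0],
  [0,-50,0,-72,0],
])

```text
time: 18.35
tcp_pos: [0.5528, -0.2206, 0.2386]
eef_rot: [0.998, 0.064, 0.01, 0.003]
contact_force: [-0.4, -0.1, -1.6]
gripper_width: 0.0508
```

Run:
```python
from h import *
go((640,200,240,2),(640,200,125,2))
c=env.read_camera("side"); crop(c,"s15.png",240,40,340,115,8)
```

```text
t18.35 tcp [ 552.8 -220.6  238.6] yaw 7.3 q6 0.93 w 50.8 F [-0.4 -0.1 -1.6]
(640, 200, 240, 2) -> [140, -406, -1] 5
(640, 200, 125, 2) -> [138, -407, 114] 5
```

Run:
```python
from h import *
go((520,-180,180,7),(500,-60,170,6),(500,60,170,4),(500,180,170,2),(540,205,170,2),(635,205,170,2))
```

```text
t18.40 tcp [ 552.4 -220.4  237.6] yaw 7.3 q6 0.93 w 51.0 F [-0.4 -0.4 -2. ]
(520, -180, 180, 7) -> [-28, -44, 57] 0
(500, -60, 170, 6) -> [-33, -166, 66] 1
(500, 60, 170, 4) -> [-18, -285, 66] 3
(500, 180, 170, 2) -> [-2, -404, 65] 5
(540, 205, 170, 2) -> [41, -424, 66] 5
(635, 205, 170, 2) -> [135, -412, 68] 5
```

Request:
send_rows([
  [0,-10,-12,15,0],
  [0,-20,-30,40,0],
  [0,-28,-60,57,0],
  [0,-30,-95,64,0],
  [0,-32,-130,66,1],
  [0,-32,-165,66,1],
  [0,-30,-200,66,2],
  [0,-26,-235,66,2],
  [0,-20,-270,66,3],
  [0,-16,-300,66,3],
])

```text
time: 19.65
tcp_pos: [0.499, 0.0767, 0.1681]
eef_rot: [0.999, 0.038, 0.008, 0.002]
contact_force: [-0.1, -0.3, -1.7]
gripper_width: 0.0509
```

Run:
```python
from h import *
go((510,150,170,2),(535,205,170,2),(635,205,170,2),(635,205,125,2))
```

```text
t19.65 tcp [499.   76.7 168.1] yaw 4.3 q6 1.49 w 50.9 F [-0.1 -0.3 -1.7]
(510, 150, 170, 2) -> [17, -72, -2] 2
(535, 205, 170, 2) -> [46, -125, -2] 2
(635, 205, 170, 2) -> [145, -118, 0] 2
(635, 205, 125, 2) -> [145, -118, 45] 2
```

Request:
send_rows([
  [0,6,-28,0,1],
  [0,14,-60,0,2],
  [0,28,-95,0,2],
  [0,50,-118,0,2],
  [0,80,-120,0,2],
  [0,112,-119,0,2],
  [0,138,-118,5,2],
  [0,145,-118,25,2],
  [0,145,-118,40,2],
  [0,145,-118,45,2],
])

```text
time: 20.9
tcp_pos: [0.6328, 0.205, 0.1215]
eef_rot: [1.0, 0.021, 0.005, 0.002]
contact_force: [-0.1, -0.6, -1.5]
gripper_width: 0.0512
```

Run:
```python
from h import *
go()
c=env.read_camera("side"); crop(c,"s16.png",150,140,270,230,6)
```

```text
t20.90 tcp [632.8 205.  121.5] yaw 2.4 q6 1.73 w 51.2 F [-0.1 -0.6 -1.5]
```

Request:
send_rows([
  [0,0,0,8,0],
  [0,0,0,14,0],
  [0,0,0,18,0],
  [0,0,0,18,0],
])

```text
time: 21.45
tcp_pos: [0.6332, 0.2049, 0.1039]
eef_rot: [1.0, 0.02, 0.006, 0.002]
contact_force: [0.4, -1.1, -1.3]
gripper_width: 0.0508
```

Request:
send_rows([
  [0,0,0,4,0],
  [0,0,0,7,0],
  [0,0,0,10,0],
  [0,0,0,10,0],
])

```text
time: 21.95
tcp_pos: [0.6377, 0.2054, 0.0999]
eef_rot: [1.0, 0.021, 0.011, 0.001]
contact_force: [-0.1, -1.8, 17.9]
gripper_width: 0.0507
```

Request:
send_rows([
  [0,3,0,1,0],
  [0,6,0,1,0],
  [0,9,0,1,0],
  [0,12,0,0,0],
  [0,12,0,0,0],
])

```text
time: 22.58
tcp_pos: [0.6497, 0.206, 0.1001]
eef_rot: [1.0, 0.02, 0.011, 0.001]
contact_force: [-2.3, -0.2, 4.2]
gripper_width: 0.0511
```

Run:
```python
from h import *
go()
c=env.read_camera("side"); crop(c,"s17.png",150,140,270,230,6)
```

```text
t22.57 tcp [649.7 206.  100.1] yaw 2.4 q6 1.73 w 51.1 F [-2.3 -0.2  4.2]
```

Request:
send_rows([
  [0,0,0,4,0],
  [0,2,0,7,0],
  [0,6,0,8,0],
  [0,10,0,8,0],
  [0,12,0,8,0],
])

```text
time: 23.25
tcp_pos: [0.6647, 0.2068, 0.0965]
eef_rot: [1.0, 0.021, 0.014, 0.001]
contact_force: [-0.6, 0.1, 14.6]
gripper_width: 0.051
```

Run:
```python
from h import *
go()
c=env.read_camera("side"); crop(c,"s18.png",150,140,270,230,6)
```

```text
t23.25 tcp [664.7 206.8  96.5] yaw 2.4 q6 1.72 w 51.0 F [-0.6  0.1 14.6]
```

Request:
send_rows([
  [0,0,0,-2,0],
  [0.75,0,0,-2,0],
  [0.8,0,0,-2,0],
  [0.8,0,0,-2,0],
  [0.8,0,0,-20,0],
  [0.8,0,0,-60,0],
  [0.8,0,0,-100,0],
  [0.8,0,0,-120,0],
])

```text
time: 24.3
tcp_pos: [0.6629, 0.2073, 0.221]
eef_rot: [1.0, 0.021, 0.017, 0.0]
contact_force: [0.2, -0.5, -0.1]
gripper_width: 0.0684
```

Run:
```python
from h import *
c=env.read_camera("side"); crop(c,"s19.png",100,140,300,320,4)
c=env.read_camera("top"); hsv=cv2.cvtColor(c["pixels"],cv2.COLOR_RGB2HSV)
H,S,V=[hsv[:,:,i].astype(int) for i in range(3)]
for r in rects(c,(H>20)&(H<34)&(S<70)&(S>20)&(V>120),.03,100,6000): print(*r)
go((500,300,200,15))
```

```text
[170. 251.] 374 363 93 30 1.0
[ 92. 223.] 471 625 66 59 -6.1
[248. 172.] 644 102 57 27 -89.7
t24.40 tcp [663.1 207.3 220.5] yaw 2.4 q6 1.72 w 68.2 F [0.3 0.2 0.3]
(500, 300, 200, 15) -> [-160, -99, 15] -13
```

Request:
send_rows([
  [1,-50,-20,0,0],
  [1,-100,-10,0,0],
  [1,-130,30,0,0],
  [1,-130,80,0,0],
  [1,-130,100,0,0],
])

```text
time: 25.02
tcp_pos: [0.536, 0.1, 0.2143]
eef_rot: [1.0, 0.02, 0.016, 0.001]
contact_force: [0.4, 0.7, 0.1]
gripper_width: 0.0854
```

Run:
```python
from h import *
c=env.read_camera("top"); hsv=cv2.cvtColor(c["pixels"],cv2.COLOR_RGB2HSV)
H,S,V=[hsv[:,:,i].astype(int) for i in range(3)]
for r in rects(c,(H>20)&(H<34)&(S<70)&(S>20)&(V>120),.03,100,6000): print(*r)
a=np.radians(15);p=np.array([376,343])-33.5*np.array([np.cos(a),np.sin(a)]); print(p)
go((*p,150,15),(*p,70,15))
```

```text
[175. 252.] 376 343 95 54 15.0
[213. 163.] 674 219 54 27 -89.7
[343.64148482 334.32956199]
t25.07 tcp [536.3  98.5 214.3] yaw 2.2 q6 1.57 w 85.2 F [ 0.8 -1.7  0.5]
(np.float64(343.6414848193162), np.float64(334.32956198906555), 150, 15) -> [-185, -243, 58] -13
(np.float64(343.6414848193162), np.float64(334.32956198906555), 70, 15) -> [-188, -244, 138] -13
```

Request:
send_rows([
  [1,-45,-60,10,-4],
  [1,-90,-120,20,-8],
  [1,-135,-180,40,-13],
  [1,-175,-230,50,-13],
  [1,-187,-243,58,-13],
  [1,-188,-243,80,-13],
  [1,-188,-243,125,-13],
  [1,-188,-243,138,-13],
  [1,-188,-243,138,-13],
])

```text
time: 26.2
tcp_pos: [0.3425, 0.333, 0.0685]
eef_rot: [0.991, 0.132, 0.014, 0.004]
contact_force: [0.6, -0.7, 0.3]
gripper_width: 0.0857
```

Run:
```python
from h import *
go((342.5,334,22,15))
c=env.read_camera("side"); crop(c,"s20.png",180,220,300,340,5)
```

```text
t26.20 tcp [342.5 333.   68.5] yaw 15.2 q6 1.94 w 85.7 F [ 0.6 -0.7  0.3]
(342.5, 334, 22, 15) -> [-1, -1, 46] 0
```

Request:
send_rows([
  [1,-1,-1,30,0],
  [1,-1,-1,45,0],
  [1,-1,-1,47,0],
  [0,-1,-1,45,0],
  [0,-1,-1,45,0],
  [0,-1,-1,45,0],
  [0,-1,-1,45,0],
  [0,-1,-1,45,0],
])

```text
time: 27.25
tcp_pos: [0.3449, 0.3351, 0.0264]
eef_rot: [0.991, 0.132, 0.016, 0.003]
contact_force: [-0.7, 0.0, 5.9]
gripper_width: 0.0526
```

Run:
```python
from h import *
go((370,330,150,15),(440,0,150,10),rl(-150,0,150),rl(-150,0,83))
```

```text
t27.25 tcp [344.9 335.1  26.4] yaw 15.2 q6 1.94 w 52.6 F [-0.7  0.   5.9]
(370, 330, 150, 15) -> [27, 13, -123] 0
(440, 0, 150, 10) -> [8, 349, -120] 5
(np.float64(465.2), np.float64(-231.5), 150, 7.1) -> [-29, 579, -119] 8
(np.float64(465.2), np.float64(-231.5), 83, 7.1) -> [-31, 579, -52] 8
```

Request:
send_rows([
  [0,0,0,-60,0],
  [0,25,13,-115,0],
  [0,25,70,-122,1],
  [0,20,130,-122,2],
  [0,15,190,-122,3],
  [0,10,250,-121,4],
  [0,5,310,-120,5],
  [0,0,370,-120,6],
  [0,-8,430,-120,7],
  [0,-15,490,-119,8],
])

```text
time: 28.5
tcp_pos: [0.4549, -0.1437, 0.1501]
eef_rot: [0.998, 0.062, 0.017, 0.002]
contact_force: [0.9, 0.3, -1.2]
gripper_width: 0.0525
```

Run:
```python
from h import *
go(rl(-150,0,150),rl(-150,0,84),rl(-66,0,84))
```

```text
t28.50 tcp [ 454.9 -143.7  150.1] yaw 7.2 q6 0.96 w 52.5 F [ 0.9  0.3 -1.2]
(np.float64(465.2), np.float64(-231.5), 150, 7.1) -> [-1, 88, 1] 0
(np.float64(465.2), np.float64(-231.5), 84, 7.1) -> [-3, 88, 67] 0
(np.float64(548.5), np.float64(-221.2), 84, 7.1) -> [81, 88, 69] 0
```

Request:
send_rows([
  [0,-1,45,10,0],
  [0,-2,88,35,0],
  [0,-3,88,67,0],
  [0,10,88,68,0],
  [0,40,88,68,0],
  [0,70,88,69,0],
  [0,81,88,69,0],
  [0,81,88,69,0],
])

```text
time: 29.5
tcp_pos: [0.5494, -0.2204, 0.0853]
eef_rot: [0.998, 0.063, 0.017, 0.002]
contact_force: [-0.2, -0.3, -1.3]
gripper_width: 0.0528
```

Run:
```python
from h import *
def A(th,s,off=9,hn=23):
    t=np.radians(th); return rl(-s*np.cos(t)-hn*np.sin(t),0,110+s*np.sin(t)-hn*np.cos(t)+off)
go(*[A(th,68) for th in (0,15,30,45,60,70,75,80)])
```

```text
t29.50 tcp [ 549.4 -220.4   85.3] yaw 7.3 q6 0.91 w 52.8 F [-0.2 -0.3 -1.3]
(np.float64(546.5), np.float64(-221.4), np.float64(96.0), 7.1) -> [-3, 1, -11] 0
(np.float64(542.9), np.float64(-221.9), np.float64(114.38340106232283), 7.1) -> [-6, 1, -29] 0
(np.float64(544.2), np.float64(-221.7), np.float64(133.0814157129579), 7.1) -> [-4, 1, -48] 0
(np.float64(550.1), np.float64(-221.0), np.float64(150.81980515339464), 7.1) -> [3, 1, -65] 0
(np.float64(560.5), np.float64(-219.7), np.float64(166.38972745734182), 7.1) -> [14, 1, -81] 0
(np.float64(569.5), np.float64(-218.5), np.float64(175.03263491695137), 7.1) -> [23, 1, -89] 0
(np.float64(574.5), np.float64(-217.9), np.float64(178.7301181502987), 7.1) -> [28, 1, -93] 0
(np.float64(579.8), np.float64(-217.3), np.float64(181.97301911849075), 7.1) -> [34, 1, -96] 0
```

Request:
send_rows([
  [0,-3,1,-11,0],
  [0,-4,1,-20,0],
  [0,-5,1,-29,0],
  [0,-4,1,-39,0],
  [0,-3,1,-48,0],
  [0,0,1,-57,0],
  [0,4,1,-65,0],
  [0,4,1,-65,0],
])

```text
time: 30.5
tcp_pos: [0.5517, -0.2212, 0.1517]
eef_rot: [0.998, 0.063, 0.018, 0.003]
contact_force: [-2.4, -1.4, -4.2]
gripper_width: 0.052
```

Run:
```python
from h import *
go()
c=env.read_camera("side"); crop(c,"s21.png",250,75,350,150,8)
```

```text
t30.50 tcp [ 551.7 -221.2  151.7] yaw 7.3 q6 0.92 w 52.0 F [-2.4 -1.4 -4.2]
```

Request:
send_rows([
  [0,5,0,-5,0],
  [0,10,0,-11,0],
  [0,15,0,-16,0],
  [0,19,0,-19,0],
  [0,24,0,-22,0],
  [0,29,0,-25,0],
  [0,33,0,-27,0],
  [0,33,0,-27,0],
])

```text
time: 31.55
tcp_pos: [0.5839, -0.2167, 0.1798]
eef_rot: [0.998, 0.064, 0.018, 0.002]
contact_force: [-4.4, -0.1, -2.4]
gripper_width: 0.0517
```

Run:
```python
from h import *
go()
c=env.read_camera("side"); crop(c,"s22.png",240,65,340,140,8)
```

```text
t31.55 tcp [ 583.9 -216.7  179.8] yaw 7.3 q6 0.95 w 51.7 F [-4.4 -0.1 -2.4]
```

Request:
send_rows([
  [0,-15,0,0,0],
  [0,-30,0,8,0],
  [0,-20,0,12,0],
  [0,-10,0,12,0],
  [0,0,0,12,0],
  [0,8,0,12,0],
  [0,15,0,12,0],
  [0,21,0,12,0],
  [0,24,0,12,0],
  [0,24,0,12,0],
])

```text
time: 32.85
tcp_pos: [0.6066, -0.2137, 0.1678]
eef_rot: [0.998, 0.064, 0.016, 0.002]
contact_force: [-7.6, -1.7, -0.8]
gripper_width: 0.0509
```

Run:
```python
from h import *
go()
c=env.read_camera("side"); crop(c,"s23.png",240,65,340,140,8)
```

```text
t32.85 tcp [ 606.6 -213.7  167.8] yaw 7.3 q6 0.97 w 50.9 F [-7.6 -1.7 -0.8]
```

Request:
send_rows([
  [0,-15,0,-5,0],
  [0,-35,0,-25,0],
  [0,-60,0,-40,0],
  [0,-80,-5,-40,0],
  [0,-85,-20,-30,0],
  [0,-90,-50,-15,0],
  [0,-92,-85,-5,0],
  [0,-92,-120,-2,1],
  [0,-90,-155,-2,1],
  [0,-86,-190,-2,2],
])

```text
time: 34.15
tcp_pos: [0.4974, -0.0351, 0.1668]
eef_rot: [0.999, 0.046, 0.017, 0.002]
contact_force: [0.0, 0.2, -2.1]
gripper_width: 0.0507
```

Run:
```python
from h import *
go((505,80,170,4),(505,200,170,2),(510,290,170,2),(535,315,170,2),(625,315,170,2))
```

```text
t34.15 tcp [497.4 -35.1 166.8] yaw 5.3 q6 1.24 w 50.7 F [ 0.   0.2 -2.1]
(505, 80, 170, 4) -> [18, -114, -3] 1
(505, 200, 170, 2) -> [29, -233, -3] 3
(510, 290, 170, 2) -> [43, -323, -3] 3
(535, 315, 170, 2) -> [70, -345, -3] 3
(625, 315, 170, 2) -> [159, -337, 0] 3
```

Request:
send_rows([
  [0,4,-25,-3,0],
  [0,10,-60,-3,1],
  [0,16,-100,-3,1],
  [0,20,-140,-3,2],
  [0,24,-180,-3,2],
  [0,28,-220,-3,3],
  [0,34,-260,-3,3],
  [0,45,-300,-3,3],
  [0,65,-330,-3,3],
  [0,85,-343,-3,3],
])

```text
time: 35.4
tcp_pos: [0.5507, 0.3166, 0.1717]
eef_rot: [1.0, 0.021, 0.018, 0.001]
contact_force: [0.6, -0.2, -1.4]
gripper_width: 0.0508
```

Run:
```python
from h import *
go((625,315,165,2),(625,315,106,2))
```

```text
t35.40 tcp [550.7 316.6 171.7] yaw 2.4 q6 1.94 w 50.8 F [ 0.6 -0.2 -1.4]
(625, 315, 165, 2) -> [74, 5, 9] 0
(625, 315, 106, 2) -> [72, 5, 68] 0
```

Request:
send_rows([
  [0,20,2,2,0],
  [0,45,4,4,0],
  [0,66,5,10,0],
  [0,72,5,25,0],
  [0,72,5,45,0],
  [0,72,5,60,0],
  [0,72,5,68,0],
  [0,72,5,72,0],
  [0,72,5,74,0],
  [0,72,5,74,0],
])

```text
time: 36.65
tcp_pos: [0.626, 0.3147, 0.1015]
eef_rot: [1.0, 0.021, 0.018, 0.0]
contact_force: [0.1, -1.0, -0.4]
gripper_width: 0.0504
```

Run:
```python
from h import *
go()
c=env.read_camera("side"); crop(c,"s24.png",120,160,240,250,6)
```

```text
t36.65 tcp [626.  314.7 101.5] yaw 2.4 q6 1.89 w 50.4 F [ 0.1 -1.  -0.4]
```

Request:
send_rows([
  [0,0,0,4,0],
  [0,3,0,7,0],
  [0,7,0,8,0],
  [0,11,0,9,0],
  [0,15,0,10,0],
  [0,19,0,10,0],
  [0,22,0,10,0],
  [0,22,0,10,0],
])

```text
time: 37.7
tcp_pos: [0.6493, 0.3163, 0.0932]
eef_rot: [1.0, 0.021, 0.02, -0.0]
contact_force: [3.0, 2.2, 4.5]
gripper_width: 0.0035
```

Run:
```python
from h import *
go()
c=env.read_camera("side"); crop(c,"s25.png",120,160,240,250,6)
```

```text
t37.70 tcp [649.3 316.3  93.2] yaw 2.4 q6 1.88 w 3.5 F [3.  2.2 4.5]
```

Request:
send_rows([
  [0,2,0,-10,0],
  [0,3,0,-40,0],
  [0,3,0,-80,0],
  [0,3,0,-110,0],
  [0,3,0,-110,0],
])

```text
time: 38.38
tcp_pos: [0.6491, 0.3167, 0.2069]
eef_rot: [1.0, 0.021, 0.022, -0.001]
contact_force: [1.0, -0.1, 0.5]
gripper_width: 0.0001
```

Run:
```python
from h import *
go()
c=env.read_camera("side"); crop(c,"s26.png",120,140,260,260,5)
c=env.read_camera("top"); crop(c,"t26.png",150,140,280,220,6)
```

```text
t38.38 tcp [649.1 316.7 206.9] yaw 2.4 q6 1.88 w 0.1 F [ 1.  -0.1  0.5]
```

Request:
send_rows([
  [1,0,40,-30,0],
  [1,-50,100,-30,0],
  [1,-110,160,-30,0],
  [1,-160,220,-30,0],
  [1,-170,250,-30,0],
  [1,-170,250,-30,0],
])

```text
time: 39.22
tcp_pos: [0.4837, 0.0569, 0.2235]
eef_rot: [1.0, 0.02, 0.016, 0.0]
contact_force: [-0.1, -0.8, 0.4]
gripper_width: 0.0852
```

Run:
```python
from h import *
go()
c=env.read_camera("side"); crop(c,"s27.png",80,140,280,300,4)
c=env.read_camera("top"); crop(c,"t27.png",140,140,300,260,5); hsv=cv2.cvtColor(c["pixels"],cv2.COLOR_RGB2HSV)
H,S,V=[hsv[:,:,i].astype(int) for i in range(3)]
for h in(.048,.113):
  for r in rects(c,(H>20)&(H<34)&(S<70)&(S>20)&(V>120),h,100,6000): print(h,*r)
```

```text
t39.23 tcp [483.7  56.9 223.5] yaw 2.3 q6 1.48 w 85.2 F [-0.1 -0.8  0.4]
0.048 [179. 205.] 531 328 91 57 -39.9
0.048 [248. 171.] 646 101 57 30 -89.7
0.048 [213. 164.] 669 218 57 30 -89.7
0.113 [179. 205.] 525 315 87 55 -39.9
0.113 [248. 171.] 636 97 54 29 -89.7
0.113 [213. 164.] 658 209 54 29 -89.7
```

Run:
```python
from h import *
go((554,300,200,140),(554,300,80,140))
```

```text
t39.33 tcp [484.7  57.4 224.1] yaw 2.2 q6 1.49 w 85.2 F [1.4 0.5 0.3]
(554, 300, 200, 140) -> [78, -240, 26] -138
(554, 300, 80, 140) -> [74, -240, 146] -138
```

Request:
send_rows([
  [1,15,-50,5,-10],
  [1,30,-100,10,-20],
  [1,45,-150,15,-31],
  [1,60,-200,20,-41],
  [1,75,-235,26,-52],
  [1,78,-240,26,-62],
  [1,78,-240,26,-73],
  [1,78,-240,26,-84],
  [1,78,-240,26,-94],
  [1,78,-240,26,-105],
])

```text
time: 40.58
tcp_pos: [0.5533, 0.3013, 0.1983]
eef_rot: [0.592, 0.806, 0.009, 0.013]
contact_force: [0.1, -0.4, -0.2]
gripper_width: 0.0851
```

Run:
```python
from h import *
go((554,300,120,140),(554,300,80,140))
```

```text
t40.58 tcp [553.3 301.3 198.3] yaw 107.4 q6 0.08 w 85.1 F [ 0.1 -0.4 -0.2]
(554, 300, 120, 140) -> [-1, -2, 78] -33
(554, 300, 80, 140) -> [0, -3, 118] -33
```

Request:
send_rows([
  [1,0,-2,30,-10],
  [1,0,-2,60,-20],
  [1,0,-2,90,-30],
  [1,0,-3,110,-33],
  [1,0,-3,118,-33],
  [1,0,-3,118,-33],
])

```text
time: 41.32
tcp_pos: [0.5533, 0.3007, 0.079]
eef_rot: [0.339, 0.941, 0.004, 0.014]
contact_force: [-0.2, 0.3, -0.2]
gripper_width: 0.0854
```

Run:
```python
from h import *
go((554,300,42,140))
c=env.read_camera("side"); crop(c,"s28.png",120,180,260,300,5)
c=env.read_camera("top"); crop(c,"t28.png",140,140,260,240,5)
```

```text
t41.33 tcp [553.3 300.7  79. ] yaw 140.3 q6 -0.49 w 85.4 F [-0.2  0.3 -0.2]
(554, 300, 42, 140) -> [0, -1, 37] 0
```

Request:
send_rows([
  [1,0,-1,20,0],
  [1,0,-1,35,0],
  [1,0,-1,35,0],
  [0,0,-1,35,0],
  [0,0,-1,35,0],
  [0,0,-1,35,0],
  [0,0,-1,35,0],
  [0,0,-1,35,0],
])

```text
time: 42.42
tcp_pos: [0.5559, 0.3005, 0.0475]
eef_rot: [0.339, 0.941, 0.006, 0.016]
contact_force: [-1.9, 0.2, 5.5]
gripper_width: 0.0524
```

Run:
```python
from h import *
go((520,310,130,140),(480,320,130,60),(480,320,130,2))
```

```text
t42.42 tcp [555.9 300.5  47.5] yaw 140.4 q6 -0.50 w 52.4 F [-1.9  0.2  5.5]
(520, 310, 130, 140) -> [32, -14, -84] 0
(480, 320, 130, 60) -> [69, -32, -85] 80
(480, 320, 130, 2) -> [69, -32, -85] 138
```

Request:
send_rows([
  [0,0,0,-30,0],
  [0,15,-8,-60,0],
  [0,40,-18,-84,8],
  [0,60,-28,-85,18],
  [0,69,-32,-85,28],
  [0,69,-32,-85,38],
  [0,69,-32,-85,48],
  [0,69,-32,-85,58],
  [0,69,-32,-85,68],
  [0,69,-32,-85,78],
])

```text
time: 43.68
tcp_pos: [0.4791, 0.3197, 0.1296]
eef_rot: [0.857, 0.515, 0.014, 0.008]
contact_force: [0.2, -0.5, -2.8]
gripper_width: 0.0524
```

Request:
send_rows([
  [0,0,0,0,10],
  [0,0,0,0,20],
  [0,0,0,0,30],
  [0,0,0,0,40],
  [0,0,0,0,50],
  [0,0,0,0,60],
  [0,0,0,0,60],
])

```text
time: 44.55
tcp_pos: [0.4788, 0.3195, 0.1293]
eef_rot: [1.0, 0.019, 0.016, 0.0]
contact_force: [-0.5, 0.7, -2.7]
gripper_width: 0.0522
```

Run:
```python
from h import *
go((540,318,100,2),(540,318,55,2))
c=env.read_camera("side"); crop(c,"s29.png",120,160,280,300,5)
```

```text
t44.55 tcp [478.8 319.5 129.3] yaw 2.1 q6 2.00 w 52.2 F [-0.5  0.7 -2.7]
(540, 318, 100, 2) -> [60, 4, 31] 0
(540, 318, 55, 2) -> [59, 4, 76] 0
```

Request:
send_rows([
  [0,30,2,15,0],
  [0,58,4,31,0],
  [0,65,4,45,0],
  [0,65,4,60,0],
  [0,65,4,70,0],
  [0,65,4,77,0],
  [0,65,4,81,0],
  [0,65,4,81,0],
])

```text
time: 45.6
tcp_pos: [0.5471, 0.3184, 0.0517]
eef_rot: [1.0, 0.02, 0.017, 0.0]
contact_force: [-2.6, -1.5, 4.7]
gripper_width: 0.0523
```

Run:
```python
from h import *
go()
c=env.read_camera("side"); crop(c,"s30.png",120,160,280,300,5)
```

```text
t45.60 tcp [547.1 318.4  51.7] yaw 2.3 q6 1.95 w 52.3 F [-2.6 -1.5  4.7]
```

Request:
send_rows([
  [0,0,0,4,0],
  [0,0,0,6,0],
  [1,-1,0,6,0],
  [1,-1,0,6,0],
  [1,-2,0,6,0],
  [1,-2,0,15,0],
  [1,-2,0,23,0],
  [1,-2,0,23,0],
])

```text
time: 46.65
tcp_pos: [0.5449, 0.3179, 0.027]
eef_rot: [1.0, 0.02, 0.016, 0.001]
contact_force: [-0.6, -0.5, -0.1]
gripper_width: 0.0854
```

Run:
```python
from h import *
go()
c=env.read_camera("side"); crop(c,"s31.png",120,160,280,300,5)
```

```text
t46.65 tcp [544.9 317.9  27. ] yaw 2.3 q6 1.95 w 85.4 F [-0.6 -0.5 -0.1]
```

Request:
send_rows([
  [0,0,0,0,0],
  [0,0,0,0,0],
  [0,0,0,0,0],
  [0,0,0,0,0],
  [0,0,0,-20,0],
  [0,-10,0,-50,0],
  [0,-40,5,-80,0],
  [0,-70,10,-90,0],
])

```text
time: 47.7
tcp_pos: [0.4735, 0.3058, 0.1187]
eef_rot: [1.0, 0.02, 0.018, -0.001]
contact_force: [0.3, 0.7, -0.8]
gripper_width: 0.053
```

Run:
```python
from h import *
go((470,0,140,5),rl(-150,0,130),rl(-150,0,70))
c=env.read_camera("side"); crop(c,"s32.png",160,160,300,280,5)
```

```text
t47.70 tcp [473.5 305.8 118.7] yaw 2.3 q6 1.98 w 53.0 F [ 0.3  0.7 -0.8]
(470, 0, 140, 5) -> [-15, 305, -22] -3
(np.float64(465.2), np.float64(-231.5), 130, 7.1) -> [-29, 537, -13] -5
(np.float64(465.2), np.float64(-231.5), 70, 7.1) -> [-31, 537, 47] -5
```

Request:
send_rows([
  [0,-5,50,-15,0],
  [0,-8,110,-22,-1],
  [0,-12,170,-22,-2],
  [0,-15,230,-22,-2],
  [0,-17,290,-22,-3],
  [0,-20,350,-20,-4],
  [0,-23,410,-18,-4],
  [0,-26,470,-15,-5],
  [0,-29,525,-13,-5],
  [0,-29,537,10,-5],
])

```text
time: 49.0
tcp_pos: [0.4639, -0.2373, 0.1101]
eef_rot: [0.998, 0.062, 0.018, 0.003]
contact_force: [0.1, 0.3, -2.0]
gripper_width: 0.0533
```

Run:
```python
from h import *
go(rl(-150,0,72),rl(-64,0,72))
```

```text
t49.00 tcp [ 463.9 -237.3  110.1] yaw 7.1 q6 0.80 w 53.3 F [ 0.1  0.3 -2. ]
(np.float64(465.2), np.float64(-231.5), 72, 7.1) -> [1, -6, 38] 0
(np.float64(550.5), np.float64(-220.9), 72, 7.1) -> [87, -6, 41] 0
```

Request:
send_rows([
  [0,1,-6,20,0],
  [0,1,-6,38,0],
  [0,15,-6,39,0],
  [0,50,-6,40,0],
  [0,80,-6,41,0],
  [0,90,-6,41,0],
  [0,90,-6,41,0],
])

```text
time: 49.88
tcp_pos: [0.5546, -0.22, 0.0727]
eef_rot: [0.998, 0.063, 0.018, 0.003]
contact_force: [-0.6, -0.3, -1.5]
gripper_width: 0.0533
```

Run:
```python
from h import *
def A(th,s,off=-5,hn=23):
    t=np.radians(th); return rl(-s*np.cos(t)-hn*np.sin(t),0,110+s*np.sin(t)-hn*np.cos(t)+off)
go(*[A(th,60) for th in (0,15,30,45,60,70,80,86)])
```

```text
t49.88 tcp [ 554.6 -220.    72.7] yaw 7.2 q6 0.92 w 53.3 F [-0.6 -0.3 -1.5]
(np.float64(554.5), np.float64(-220.4), np.float64(82.0), 7.1) -> [0, 0, -9] 0
(np.float64(550.6), np.float64(-220.9), np.float64(98.31284870150267), 7.1) -> [-3, 1, -26] 0
(np.float64(551.0), np.float64(-220.8), np.float64(115.0814157129579), 7.1) -> [-2, 1, -42] 0
(np.float64(555.8), np.float64(-220.3), np.float64(131.16295090390227), 7.1) -> [3, 1, -58] 0
(np.float64(564.5), np.float64(-219.2), np.float64(145.46152422706632), 7.1) -> [13, 1, -72] 0
(np.float64(572.2), np.float64(-218.2), np.float64(153.5150939506641), 7.1) -> [21, 1, -80] 0
(np.float64(581.2), np.float64(-217.1), np.float64(160.0945570943931), 7.1) -> [30, 1, -86] 0
(np.float64(587.1), np.float64(-216.4), np.float64(163.2494441194746), 7.1) -> [36, 1, -89] 0
```

Request:
send_rows([
  [0,0,0,-9,0],
  [0,-3,1,-26,0],
  [0,-2,1,-42,0],
  [0,0,1,-50,0],
  [0,4,1,-58,0],
  [0,8,1,-65,0],
  [0,13,1,-72,0],
  [0,21,1,-80,0],
  [0,30,1,-86,0],
  [0,30,1,-86,0],
])

```text
time: 51.12
tcp_pos: [0.5822, -0.217, 0.1611]
eef_rot: [0.998, 0.063, 0.019, 0.004]
contact_force: [-4.8, 0.6, -2.4]
gripper_width: 0.0528
```

Run:
```python
from h import *
go()
c=env.read_camera("side"); crop(c,"s33.png",240,65,340,140,8)
```

```text
t51.12 tcp [ 582.2 -217.   161.1] yaw 7.2 q6 0.95 w 52.8 F [-4.8  0.6 -2.4]
```

Request:
send_rows([
  [0,5,0,-2,0],
  [0,9,0,-3,0],
  [0,13,0,-3,0],
  [0,16,0,-3,0],
  [0,16,0,-3,0],
  [0,0,0,-3,0],
  [0,-15,0,-3,0],
  [0,-35,0,-15,0],
  [0,-35,0,-15,0],
])

```text
time: 52.3
tcp_pos: [0.548, -0.2222, 0.1774]
eef_rot: [0.998, 0.062, 0.021, 0.005]
contact_force: [-0.3, 0.1, -1.9]
gripper_width: 0.0527
```

Run:
```python
from h import *
go()
c=env.read_camera("side"); crop(c,"s34.png",250,75,350,150,8)
```

```text
t52.30 tcp [ 548.  -222.2  177.4] yaw 7.2 q6 0.91 w 52.7 F [-0.3  0.1 -1.9]
```

Run:
```python
from h import *
go((505,-100,150,6),(500,100,150,4),(505,250,150,2),(530,315,150,2),(620,315,150,2))
```

```text
t52.35 tcp [ 548.3 -222.   176.8] yaw 7.2 q6 0.91 w 52.8 F [ 0.1  0.3 -1.6]
(505, -100, 150, 6) -> [-29, -127, 24] 1
(500, 100, 150, 4) -> [-9, -326, 23] 3
(505, 250, 150, 2) -> [15, -474, 22] 5
(530, 315, 150, 2) -> [48, -535, 22] 5
(620, 315, 150, 2) -> [137, -524, 26] 5
```

Request:
send_rows([
  [0,-15,-30,5,0],
  [0,-28,-80,15,0],
  [0,-28,-130,22,1],
  [0,-22,-185,23,1],
  [0,-16,-240,23,2],
  [0,-10,-300,23,3],
  [0,-2,-360,23,4],
  [0,6,-415,22,5],
  [0,18,-470,22,5],
  [0,40,-520,22,5],
])

```text
time: 53.6
tcp_pos: [0.5245, 0.302, 0.1507]
eef_rot: [1.0, 0.019, 0.022, 0.003]
contact_force: [1.1, -0.2, -1.8]
gripper_width: 0.0532
```

Run:
```python
from h import *
go((622,315,150,2),(622,315,95,2))
```

```text
t53.60 tcp [524.5 302.  150.7] yaw 2.2 q6 1.94 w 53.2 F [ 1.1 -0.2 -1.8]
(622, 315, 150, 2) -> [98, -9, 5] 0
(622, 315, 95, 2) -> [95, -10, 60] 0
```

Request:
send_rows([
  [0,30,-5,0,0],
  [0,65,-8,2,0],
  [0,92,-9,5,0],
  [0,98,-10,25,0],
  [0,96,-10,45,0],
  [0,95,-10,55,0],
  [0,95,-10,60,0],
  [0,95,-10,60,0],
])

```text
time: 54.6
tcp_pos: [0.6238, 0.3153, 0.0996]
eef_rot: [0.999, 0.02, 0.026, 0.003]
contact_force: [-0.3, -3.7, 17.3]
gripper_width: 0.0531
```

Run:
```python
from h import *
go()
c=env.read_camera("side"); crop(c,"s35.png",120,160,240,250,6)
```

```text
t54.60 tcp [623.8 315.3  99.6] yaw 2.3 q6 1.91 w 53.1 F [-0.3 -3.7 17.3]
```

Request:
send_rows([
  [0,3,0,0,0],
  [0,5,0,0,0],
  [0,6,0,-2,0],
  [0.75,6,0,-2,0],
  [0.78,6,0,-2,0],
  [0.78,6,0,-2,0],
  [0.78,6,0,-30,0],
  [0.78,6,0,-80,0],
  [0.78,0,0,-120,0],
  [0.78,0,0,-120,0],
])

```text
time: 55.9
tcp_pos: [0.6197, 0.317, 0.2253]
eef_rot: [0.999, 0.02, 0.03, 0.001]
contact_force: [0.4, 0.3, 0.1]
gripper_width: 0.0668
```

Request:
send_rows([
  [1,-20,60,0,0],
  [1,-60,120,0,0],
  [1,-100,180,0,0],
  [1,-140,230,0,0],
  [1,-150,270,0,0],
  [1,-150,270,0,0],
])

```text
time: 56.65
tcp_pos: [0.479, 0.0381, 0.2161]
eef_rot: [0.999, 0.017, 0.029, 0.002]
contact_force: [-0.0, -0.1, -0.2]
gripper_width: 0.0853
```

Run:
```python
from h import *
go()
c=env.read_camera("side"); cv2.imwrite("pics/s36.png",c["pixels"][:,:,::-1])
crop(c,"s36c.png",100,170,240,290,5)
c=env.read_camera("top"); hsv=cv2.cvtColor(c["pixels"],cv2.COLOR_RGB2HSV)
H,S,V=[hsv[:,:,i].astype(int) for i in range(3)]
for r in rects(c,(H>20)&(H<34)&(S<70)&(S>20)&(V>120),.113,60,6000): print(*r)
for r in rects(c,(H>16)&(S<92)&(S>68)&(V>150),.014,200,6000): print("board",*r)
crop(c,"t36.png",140,140,440,300,2.6)
```

```text
t56.65 tcp [479.   38.1 216.1] yaw 2.0 q6 1.45 w 85.3 F [-0.  -0.1 -0.2]
[179. 174.] 625 317 55 29 -89.7
[248. 171.] 636 97 54 29 -89.7
[213. 164.] 658 207 51 29 -89.7
board [340. 255.] 371 -213 123 63 -2.5
board [307. 236.] 423 -102 161 63 6.9
```

Run:
```python
from h import *
go((494,-14,150,169.9),(494,-14,60,169.9))
```

```text
t56.75 tcp [480.5  40.8 216.7] yaw 2.1 q6 1.45 w 85.8 F [0.9 0.4 0.5]
(494, -14, 150, 169.9) -> [8, 55, 67] -168
(494, -14, 60, 169.9) -> [2, 55, 157] -168
```

Request:
send_rows([
  [1,2,10,0,-10],
  [1,4,20,10,-21],
  [1,6,30,20,-32],
  [1,8,40,30,-42],
  [1,8,50,40,-53],
  [1,8,55,50,-64],
  [1,8,55,60,-74],
  [1,8,55,67,-85],
  [1,8,55,67,-95],
  [1,8,55,67,-106],
])

```text
time: 58.0
tcp_pos: [0.4948, -0.0122, 0.1497]
eef_rot: [0.585, 0.811, 0.017, 0.024]
contact_force: [-0.3, -0.2, -0.3]
gripper_width: 0.0856
```

Request:
send_rows([
  [1,0,0,0,-10],
  [1,0,0,0,-20],
  [1,0,0,0,-31],
  [1,0,0,0,-42],
  [1,0,0,0,-52],
  [1,0,0,0,-60],
  [1,0,0,0,-60],
])

```text
time: 58.88
tcp_pos: [0.4951, -0.0109, 0.1492]
eef_rot: [0.101, 0.994, 0.003, 0.029]
contact_force: [-0.0, -0.2, 0.4]
gripper_width: 0.0854
```

Run:
```python
from h import *
go((494,-14,60,169.9),(494,-14,24,169.9))
c=env.read_camera("top"); hsv=cv2.cvtColor(c["pixels"],cv2.COLOR_RGB2HSV)
H,S,V=[hsv[:,:,i].astype(int) for i in range(3)]
for r in rects(c,(H>16)&(S<92)&(S>68)&(V>120),.014,200,6000): print("board",*r)
crop(c,"t37.png",220,180,400,300,4)
```

```text
t58.88 tcp [495.1 -10.9 149.2] yaw 168.4 q6 -1.56 w 85.4 F [-0.  -0.2  0.4]
(494, -14, 60, 169.9) -> [6, -4, 89] -2
(494, -14, 24, 169.9) -> [8, -5, 125] -2
board [277. 244.] 401 2 96 65 -10.9
board [341. 248.] 387 -213 155 64 -0.2
board [311. 241.] 421 -103 156 64 6.8
```

Run:
```python
from h import *
go((372,7,60,169.9),(372,7,24,169.9))
```

```text
t58.92 tcp [495.1 -11.1 149.3] yaw 168.3 q6 -1.56 w 85.3 F [ 0.5 -0.1 -0.1]
(372, 7, 60, 169.9) -> [129, -8, 82] -2
(372, 7, 24, 169.9) -> [131, -9, 118] -2
```

Request:
send_rows([
  [1,50,-3,20,-2],
  [1,100,-6,40,-2],
  [1,128,-8,60,-2],
  [1,129,-8,82,-2],
  [1,129,-8,90,-2],
  [1,129,-8,90,-2],
])

```text
time: 59.68
tcp_pos: [0.3727, 0.0075, 0.052]
eef_rot: [0.085, 0.996, 0.003, 0.028]
contact_force: [1.3, -0.0, 0.3]
gripper_width: 0.0854
```

Run:
```python
from h import *
go((372,7,22,169.9))
c=env.read_camera("side"); crop(c,"s38.png",220,150,360,270,5)
```

```text
t59.67 tcp [372.7   7.5  52. ] yaw 170.2 q6 -1.61 w 85.4 F [ 1.3 -0.   0.3]
(372, 7, 22, 169.9) -> [2, -1, 30] 0
```

Request:
send_rows([
  [1,2,-1,20,0],
  [1,2,-1,32,0],
  [1,2,-1,32,0],
  [0,2,-1,32,0],
  [0,2,-1,32,0],
  [0,2,-1,32,0],
  [0,2,-1,32,0],
  [0,2,-1,32,0],
])

```text
time: 60.72
tcp_pos: [0.3736, 0.0063, 0.022]
eef_rot: [0.085, 0.996, 0.002, 0.029]
contact_force: [-7.3, -1.0, 16.7]
gripper_width: 0.0586
```

Run:
```python
from h import *
go((375,7,130,170),(430,-200,130,180),rl(-200,0,130,187.1))
```

```text
t60.73 tcp [373.6   6.3  22. ] yaw 170.3 q6 -1.62 w 58.6 F [-7.3 -1.  16.7]
(375, 7, 130, 170) -> [-7, 2, -108] 0
(430, -200, 130, 180) -> [-97, -193, -104] -10
(np.float64(415.5), np.float64(-237.7), 130, 187.1) -> [-89, -232, -105] -17
```

```bash
python3 - <<'E'
from h import *
c=env.read_camera("side"); crop(c,"s39.png",270,190,350,250,9)
E
python3 - <<'E'
from h import *
go((374,7,70,170),rl(-230,0,70,187.1),rl(-230,0,45,187.1),rl(-95,0,45,187.1))
E
```

```text
t60.77 tcp [373.5   6.3  22. ] yaw 170.3 q6 -1.62 w 59.3 F [-7.8 -0.8 16.5]
(374, 7, 70, 170) -> [-3, 1, -48] 0
(np.float64(385.8), np.float64(-241.4), 70, 187.1) -> [-57, -242, -47] -17
(np.float64(385.8), np.float64(-241.4), 45, 187.1) -> [-55, -242, -22] -17
(np.float64(519.7), np.float64(-224.7), 45, 187.1) -> [-184, -203, -14] -17
```

Request:
send_rows([
  [0,0,0,-25,0],
  [0,-3,0,-48,0],
  [0,-15,-45,-48,-3],
  [0,-27,-95,-48,-7],
  [0,-38,-145,-48,-11],
  [0,-48,-195,-48,-15],
  [0,-57,-235,-47,-17],
  [0,-57,-242,-47,-17],
])

```text
time: 61.78
tcp_pos: [0.3866, -0.2447, 0.0709]
eef_rot: [-0.062, 0.998, -0.003, 0.03]
contact_force: [0.3, 0.4, -0.4]
gripper_width: -0.0
```

Run:
```python
from h import *
go(rl(-230,0,45,187.1),rl(-95,0,45,187.1),rl(-95,0,30,187.1))
c=env.read_camera("side"); crop(c,"s40.png",230,70,390,210,5)
```

```text
t61.77 tcp [ 386.6 -244.7   70.9] yaw -172.9 q6 -2.49 w -0.0 F [ 0.3  0.4 -0.4]
(np.float64(385.8), np.float64(-241.4), 45, 187.1) -> [2, 4, 26] 0
(np.float64(519.7), np.float64(-224.7), 45, 187.1) -> [-133, 4, 34] 0
(np.float64(519.7), np.float64(-224.7), 30, 187.1) -> [-132, 4, 49] 0
```

```bash
python3 - <<'E'
from h import *
c=env.read_camera("top"); crop(c,"t41.png",220,180,400,300,4)
c=env.read_camera("side"); crop(c,"s41.png",230,160,390,280,5)
E
python3 - <<'E'
from h import *
c=env.read_camera("top"); hsv=cv2.cvtColor(c["pixels"],cv2.COLOR_RGB2HSV)
H,S,V=[hsv[:,:,i].astype(int) for i in range(3)]
for r in rects(c,(H>16)&(S<92)&(S>68)&(V>150),.014,200,6000): print("board",*r)
go((423,-101,120,-173.1),(423,-101,50,-173.1),(423,-101,22,-173.1))
E
```

```text
board [338. 241.] 404 -213 131 63 -2.2
board [308. 238.] 423 -102 161 63 6.9
board [266. 233.] 440 37 160 64 -46.2
t61.98 tcp [ 385.9 -240.8   69.8] yaw -172.7 q6 -2.48 w -0.2 F [ 0.7  0.9 -0. ]
(423, -101, 120, -173.1) -> [-57, 134, -48] 0
(423, -101, 50, -173.1) -> [-53, 134, 22] 0
(423, -101, 22, -173.1) -> [-52, 134, 50] 0
```

Request:
send_rows([
  [1,-15,35,-30,0],
  [1,-30,80,-40,0],
  [1,-50,125,-40,0],
  [1,-57,134,-30,0],
  [1,-55,134,0,0],
  [1,-53,134,25,0],
  [1,-52,134,46,0],
  [1,-52,134,46,0],
])

```text
time: 62.98
tcp_pos: [0.4209, -0.1002, 0.0239]
eef_rot: [-0.064, 0.998, -0.0, 0.027]
contact_force: [-0.5, -0.4, 1.1]
gripper_width: 0.0853
```

Request:
send_rows([
  [0.8,0,0,0,0],
  [0.78,0,0,0,0],
  [0.74,0,0,0,0],
  [0.73,0,0,0,0],
  [0.73,0,0,0,0],
])

```text
time: 63.6
tcp_pos: [0.4211, -0.1003, 0.0241]
eef_rot: [-0.064, 0.998, -0.001, 0.027]
contact_force: [-0.2, -0.1, 0.5]
gripper_width: 0.0622
```

Request:
send_rows([
  [0.76,0,0,2,0],
  [0.76,0,0,4,0],
  [0.73,0,0,4,0],
  [0.71,0,0,4,0],
  [0.7,0,0,4,0],
  [0.7,0,0,4,0],
])

```text
time: 64.35
tcp_pos: [0.4222, -0.1025, 0.0224]
eef_rot: [-0.064, 0.998, -0.003, 0.027]
contact_force: [-11.9, -6.3, 24.8]
gripper_width: 0.0595
```

Run:
```python
from h import *
c=env.read_camera("side"); crop(c,"s42.png",280,150,360,210,9)
```

Request:
send_rows([
  [0.7,0,0,-3,0],
  [0.7,0,0,-6,0],
  [0.7,0,0,-10,0],
  [0.7,0,0,-14,0],
  [0.7,0,0,-18,0],
  [0.7,0,0,-22,0],
  [0.7,0,0,-24,0],
])

```text
time: 65.28
tcp_pos: [0.4211, -0.1025, 0.0467]
eef_rot: [-0.064, 0.998, -0.003, 0.027]
contact_force: [0.1, 0.3, -0.7]
gripper_width: 0.0595
```

Run:
```python
from h import *
go()
c=env.read_camera("side"); crop(c,"s43.png",280,150,360,210,9)
```

```text
t65.28 tcp [ 421.1 -102.5   46.7] yaw -172.6 q6 -2.15 w 59.5 F [ 0.1  0.3 -0.7]
```

Request:
send_rows([
  [0.82,0,0,0,0],
  [0.82,0,0,15,0],
  [0.82,0,0,25,0],
  [0.8,0,0,26,0],
  [0.77,0,0,26,0],
  [0.75,0,0,26,0],
  [0.74,0,0,26,0],
  [0.735,0,0,26,0],
  [0.735,0,0,26,0],
])

```text
time: 66.45
tcp_pos: [0.4228, -0.1026, 0.0212]
eef_rot: [-0.064, 0.998, -0.003, 0.028]
contact_force: [-1.2, 1.8, 6.0]
gripper_width: 0.0629
```

Request:
send_rows([
  [0.735,0,0,-2,0],
  [0.735,0,0,-5,0],
  [0.735,0,0,-8,0],
  [0.735,0,0,-12,0],
  [0.735,0,0,-14,0],
])

```text
time: 67.08
tcp_pos: [0.4222, -0.1027, 0.0355]
eef_rot: [-0.064, 0.998, -0.003, 0.028]
contact_force: [0.1, -0.5, -1.3]
gripper_width: 0.0628
```

Run:
```python
from h import *
go()
c=env.read_camera("side"); crop(c,"s44.png",280,150,360,210,9)
```

```text
t67.08 tcp [ 422.2 -102.7   35.5] yaw -172.6 q6 -2.15 w 62.8 F [ 0.1 -0.5 -1.3]
```

Run:
```python
from h import *
go((422,-103,55,-172.6),(434,-215,55,178),(434,-215,36,178))
```

```text
t67.12 tcp [ 422.3 -102.7   35.7] yaw -172.6 q6 -2.15 w 63.3 F [ 0.6 -0.4 -0.3]
(422, -103, 55, -172.6) -> [-1, 0, -19] 0
(434, -215, 55, 178) -> [2, -113, -18] 9
(434, -215, 36, 178) -> [3, -113, 1] 9
```

Request:
send_rows([
  [0.735,0,0,-6,0],
  [0.735,0,0,-13,0],
  [0.735,0,0,-19,0],
  [0.735,0,-10,-19,0],
  [0.735,0,-27,-19,2],
  [0.735,0,-47,-19,4],
  [0.735,1,-68,-19,6],
  [0.735,2,-90,-19,8],
  [0.735,2,-106,-19,9],
  [0.735,2,-113,-18,9],
])

```text
time: 68.38
tcp_pos: [0.4338, -0.2164, 0.0545]
eef_rot: [0.015, 0.999, -0.001, 0.028]
contact_force: [-0.3, -0.3, -0.1]
gripper_width: 0.0629
```

Run:
```python
from h import *
go((434,-215,36,178))
c=env.read_camera("side"); crop(c,"s45.png",270,90,400,200,6)
c=env.read_camera("top"); crop(c,"t45.png",260,180,400,300,5)
```

```text
t68.38 tcp [ 433.8 -216.4   54.5] yaw 178.3 q6 -2.21 w 62.9 F [-0.3 -0.3 -0.1]
(434, -215, 36, 178) -> [1, 1, 18] 0
```

Request:
send_rows([
  [0.735,0,1,8,0],
  [0.735,0,1,14,0],
  [0.735,0,1,18,0],
  [0.735,0,1,18,0],
  [0.9,0,1,18,0],
  [1,0,1,18,0],
  [1,0,1,0,0],
  [1,0,1,-30,0],
  [1,0,1,-50,0],
])

```text
time: 69.6
tcp_pos: [0.4314, -0.2149, 0.1058]
eef_rot: [0.015, 0.999, -0.001, 0.028]
contact_force: [0.3, 0.2, -0.7]
gripper_width: 0.0857
```

Run:
```python
from h import *
go((492,-216,100,178),(492,-216,30,178))
c=env.read_camera("side"); crop(c,"s46.png",270,90,400,200,6)
```

```text
t69.60 tcp [ 431.4 -214.9  105.8] yaw 178.3 q6 -2.21 w 85.7 F [ 0.3  0.2 -0.7]
(492, -216, 100, 178) -> [-60, 1, 9] 0
(492, -216, 30, 178) -> [-56, 1, 79] 0
```

Request:
send_rows([
  [1,-30,1,5,0],
  [1,-61,1,10,0],
  [1,-61,1,40,0],
  [1,-60,1,70,0],
  [1,-59,1,82,0],
  [1,-59,1,83,0],
  [0.5,-59,1,83,0],
  [0,-59,1,83,0],
  [0,-59,1,83,0],
  [0,-59,1,83,0],
])

```text
time: 70.9
tcp_pos: [0.4976, -0.2177, 0.0305]
eef_rot: [0.015, 0.999, -0.003, 0.031]
contact_force: [-0.7, 0.8, 6.2]
gripper_width: 0.062
```

Run:
```python
from h import *
go()
c=env.read_camera("side"); crop(c,"s47.png",260,90,360,170,8)
```

```text
t70.90 tcp [ 497.6 -217.7   30.5] yaw 178.3 q6 -2.14 w 62.0 F [-0.7  0.8  6.2]
```

Request:
send_rows([
  [0.82,0,0,0,0],
  [0.82,0,0,3,0],
  [0.8,0,0,6,0],
  [0.78,0,0,7,0],
  [0.75,0,0,7,0],
  [0.73,0,0,7,0],
  [0.72,0,0,7,0],
  [0.7,0,0,7,0],
])

```text
time: 71.95
tcp_pos: [0.498, -0.2177, 0.0236]
eef_rot: [0.015, 0.999, -0.003, 0.031]
contact_force: [-0.4, -0.1, -0.2]
gripper_width: 0.0623
```

Run:
```python
from h import *
go((498,-218,170,178),rl(205,0,170,187.1),rl(205,0,88,187.1),rl(100,0,88,187.1))
```

```text
t71.95 tcp [ 498.  -217.7   23.6] yaw 178.3 q6 -2.14 w 62.3 F [-0.4 -0.1 -0.2]
(498, -218, 170, 178) -> [-9, -1, -146] 0
(np.float64(817.4), np.float64(-187.7), 170, 187.1) -> [-327, 39, -127] -9
(np.float64(817.4), np.float64(-187.7), 88, 187.1) -> [-322, 39, -45] -9
(np.float64(713.2), np.float64(-200.6), 88, 187.1) -> [-218, 23, -51] -9
```

Request:
send_rows([
  [0.5,0,0,-3,0],
  [0.5,0,0,-10,0],
  [0.5,-2,0,-30,0],
  [0.5,-4,0,-60,0],
  [0.5,-6,0,-95,0],
  [0.5,-8,0,-130,0],
  [0.5,-9,0,-146,0],
  [0.5,-9,0,-146,0],
])

```text
time: 72.95
tcp_pos: [0.4986, -0.2174, 0.171]
eef_rot: [0.015, 0.999, -0.004, 0.032]
contact_force: [0.9, 0.1, -1.8]
gripper_width: 0.0625
```

Run:
```python
from h import *
go(rl(205,0,170,187.1))
c=env.read_camera("side"); crop(c,"s48.png",230,40,370,160,5)
```

```text
t72.95 tcp [ 498.6 -217.4  171. ] yaw 178.3 q6 -2.13 w 62.5 F [ 0.9  0.1 -1.8]
(np.float64(817.4), np.float64(-187.7), 170, 187.1) -> [-317, 39, 21] -9
```

Request:
send_rows([
  [0.5,-15,2,-10,0],
  [0.5,-45,6,-10,-1],
  [0.5,-85,10,-8,-2],
  [0.5,-125,15,-5,-4],
  [0.5,-165,20,0,-5],
  [0.5,-205,25,5,-6],
  [0.5,-245,30,10,-8],
  [0.5,-285,35,15,-9],
  [0.5,-312,39,20,-9],
  [0.5,-317,39,21,-9],
])

```text
time: 74.25
tcp_pos: [0.8161, -0.1862, 0.1632]
eef_rot: [-0.064, 0.998, -0.004, 0.028]
contact_force: [-1.5, 0.3, -1.8]
gripper_width: 0.0622
```

Run:
```python
from h import *
go(rl(205,0,88,187.1),rl(100,0,88,187.1))
c=env.read_camera("side"); crop(c,"s49.png",180,20,340,160,5)
```

```text
t74.25 tcp [ 816.1 -186.2  163.2] yaw -172.6 q6 -2.03 w 62.2 F [-1.5  0.3 -1.8]
(np.float64(817.4), np.float64(-187.7), 88, 187.1) -> [3, -1, 75] 0
(np.float64(713.2), np.float64(-200.6), 88, 187.1) -> [108, 0, 69] 0
```

Request:
send_rows([
  [0.5,1,0,35,0],
  [0.5,2,0,65,0],
  [0.5,3,0,76,0],
  [0.5,15,0,75,0],
  [0.5,45,0,73,0],
  [0.5,80,0,71,0],
  [0.5,100,0,70,0],
  [0.5,104,0,70,0],
  [0.5,104,0,70,0],
])

```text
time: 75.42
tcp_pos: [0.7174, -0.2007, 0.0892]
eef_rot: [-0.064, 0.998, -0.005, 0.029]
contact_force: [-0.2, -0.5, -1.7]
gripper_width: 0.0627
```

Run:
```python
from h import *
def A(th,s,off=2,hn=15):
    t=np.radians(th); return rl(s*np.cos(t)+hn*np.sin(t),0,110+s*np.sin(t)-hn*np.cos(t)+off,187.1)
go(*[A(th,103) for th in (0,10,20,30,40,50,60,68,75)])
c=env.read_camera("side"); crop(c,"s50.png",200,40,340,160,5)
```

```text
t75.42 tcp [ 717.4 -200.7   89.2] yaw -172.6 q6 -2.09 w 62.7 F [-0.2 -0.5 -1.7]
(np.float64(716.2), np.float64(-200.3), np.float64(97.0), 187.1) -> [1, 0, -8] 0
(np.float64(717.2), np.float64(-200.1), np.float64(115.1136460045107), 187.1) -> [-1, 0, -26] 0
(np.float64(715.1), np.float64(-200.4), np.float64(133.13268545075525), 187.1) -> [0, 0, -44] 0
(np.float64(710.0), np.float64(-201.0), np.float64(150.50961894323342), 187.1) -> [4, 0, -62] 0
(np.float64(701.9), np.float64(-202.1), np.float64(166.7164571509289), 187.1) -> [11, 0, -78] 0
(np.float64(691.1), np.float64(-203.4), np.float64(181.26076349595664), 187.1) -> [21, -1, -93] 0
(np.float64(678.0), np.float64(-205.0), np.float64(193.70061658979716), 187.1) -> [33, -1, -107] 0
(np.float64(666.1), np.float64(-206.5), np.float64(201.8808381191404), 187.1) -> [45, -1, -115] 0
(np.float64(654.8), np.float64(-207.9), np.float64(207.60807443123625), 187.1) -> [56, -1, -122] 0
```

Request:
send_rows([
  [0.5,1,0,-8,0],
  [0.5,0,0,-17,0],
  [0.5,-1,0,-26,0],
  [0.5,0,0,-44,0],
  [0.5,4,0,-62,0],
  [0.5,11,0,-78,0],
  [0.5,21,0,-93,0],
  [0.5,27,0,-100,0],
  [0.5,33,0,-107,0],
  [0.5,33,0,-107,0],
])

```text
time: 76.72
tcp_pos: [0.6789, -0.2045, 0.1951]
eef_rot: [-0.064, 0.997, -0.005, 0.03]
contact_force: [4.0, -0.8, -2.2]
gripper_width: 0.0618
```

Run:
```python
from h import *
go()
c=env.read_camera("side"); crop(c,"s51.png",200,20,340,140,5)
```

```text
t76.72 tcp [ 678.9 -204.5  195.1] yaw -172.6 q6 -2.12 w 61.8 F [ 4.  -0.8 -2.2]
```

Request:
send_rows([
  [0.5,6,0,-5,0],
  [0.5,12,0,-9,0],
  [0.5,18,0,-12,0],
  [0.5,24,0,-14,0],
  [0.5,30,0,-16,0],
  [0.5,34,0,-17,0],
  [0.5,34,0,-17,0],
  [0.5,15,0,-18,0],
  [0.5,-20,0,-20,0],
  [0.5,-20,0,-20,0],
])

```text
time: 78.03
tcp_pos: [0.6983, -0.2014, 0.2152]
eef_rot: [-0.065, 0.997, -0.005, 0.029]
contact_force: [0.5, -0.6, -1.8]
gripper_width: 0.0613
```

Run:
```python
from h import *
go()
c=env.read_camera("side"); crop(c,"s52.png",200,20,340,140,5)
```

```text
t78.03 tcp [ 698.3 -201.4  215.2] yaw -172.6 q6 -2.10 w 61.3 F [ 0.5 -0.6 -1.8]
```

Run:
```python
from h import *
s,R=st(); c=env.read_camera("side")
p0=np.array(s["tcp_pos"])+np.array([-.1236,.9923,0])*.032; p0[2]=0
q=onv(c,np.array([(283,440),(333,592)])/5+[200,20],p0); print(q.round(0),np.degrees(np.arctan2(*(q[0]-q[1])[::-1])))
q=onv(c,np.array([(325,370),(388,550)])/5+[200,20],p0-np.array([-.1236,.9923,0])*.064); print(q.round(0),np.degrees(np.arctan2(*(q[0]-q[1])[::-1])))
```

```text
[[  6. 193.]
 [-31.  88.]] 70.7525323665383
[[ 14. 206.]
 [-36.  82.]] 68.45131382110948
```

Run:
```python
from h import *
go(rl(90,-30,280,187.1),rl(20,-88,280,187.1),rl(-12,-88,280,187.1),rl(-12,-88,200,187.1),rl(-12,-88,160,187.1))
```

```text
t78.12 tcp [ 696.7 -201.7  214.8] yaw -172.6 q6 -2.10 w 61.2 F [ 0.5  0.2 -0.4]
(np.float64(707.0), np.float64(-231.6), 280, 187.1) -> [-10, -32, -64] 0
(np.float64(644.7), np.float64(-297.9), 280, 187.1) -> [60, -90, -67] 0
(np.float64(613.0), np.float64(-301.8), 280, 187.1) -> [92, -89, -69] 0
(np.float64(613.0), np.float64(-301.8), 200, 187.1) -> [97, -88, 11] 0
(np.float64(613.0), np.float64(-301.8), 160, 187.1) -> [99, -88, 50] 0
```

Request:
send_rows([
  [0.5,-5,-5,-20,0],
  [0.5,-10,-20,-45,0],
  [0.5,-5,-40,-62,0],
  [0.5,15,-60,-68,0],
  [0.5,45,-80,-69,0],
  [0.5,75,-88,-69,0],
  [0.5,92,-89,-69,0],
  [0.5,94,-89,-55,0],
  [0.5,96,-89,-30,0],
  [0.5,97,-89,-10,0],
])

```text
time: 79.38
tcp_pos: [0.6109, -0.3021, 0.2182]
eef_rot: [-0.064, 0.998, -0.004, 0.028]
contact_force: [-0.1, 0.1, -1.2]
gripper_width: 0.0615
```

Run:
```python
from h import *
go(rl(-12,-88,160,187.1))
c=env.read_camera("side"); crop(c,"s53.png",220,20,360,140,5)
```

```text
t79.38 tcp [ 610.9 -302.1  218.2] yaw -172.6 q6 -2.29 w 61.5 F [-0.1  0.1 -1.2]
(np.float64(613.0), np.float64(-301.8), 160, 187.1) -> [1, 1, 58] 0
```

Request:
send_rows([
  [0.5,0,1,25,0],
  [0.5,1,1,45,0],
  [0.5,1,1,58,0],
  [0.5,1,1,64,0],
  [0.5,1,1,66,0],
  [0.5,1,1,66,0],
])

```text
time: 80.18
tcp_pos: [0.6125, -0.3008, 0.1496]
eef_rot: [-0.064, 0.998, -0.003, 0.027]
contact_force: [-0.3, -0.4, -0.1]
gripper_width: 0.0611
```

Run:
```python
from h import *
go(rl(-12,-88,142,187.1))
c=env.read_camera("side"); crop(c,"s54.png",220,40,360,160,5)
```

```text
t80.17 tcp [ 612.5 -300.8  149.6] yaw -172.6 q6 -2.29 w 61.1 F [-0.3 -0.4 -0.1]
(np.float64(613.0), np.float64(-301.8), 142, 187.1) -> [0, -1, 8] 0
```

Request:
send_rows([
  [0.5,0,-1,3,0],
  [0.5,-3,-1,4,0],
  [0.5,-6,-1,4,0],
  [0.5,-6,-1,3,0],
  [0.82,-6,-1,2,0],
  [0.84,-6,-1,2,0],
  [0.84,-6,-1,0,0],
])

```text
time: 81.1
tcp_pos: [0.6189, -0.3009, 0.1501]
eef_rot: [-0.064, 0.998, -0.003, 0.027]
contact_force: [0.5, -0.3, 0.0]
gripper_width: 0.0719
```

Run:
```python
from h import *
go()
c=env.read_camera("side"); crop(c,"s55.png",220,40,360,160,5)
```

```text
t81.10 tcp [ 618.9 -300.9  150.1] yaw -172.6 q6 -2.29 w 71.9 F [ 0.5 -0.3  0. ]
```

Released and leaning. I'll lift straight up and check.

Request:
send_rows([
  [0.84,0,0,-20,0],
  [0.84,0,0,-50,0],
  [0.84,0,0,-90,0],
  [0.84,0,0,-120,0],
  [1,60,20,-120,0],
  [1,120,20,-120,0],
  [1,160,20,-120,0],
  [1,160,20,-120,0],
])

```text
time: 82.15
tcp_pos: [0.4497, -0.3019, 0.2634]
eef_rot: [-0.063, 0.998, -0.004, 0.028]
contact_force: [0.5, 0.7, -1.2]
gripper_width: 0.0856
```

Run:
```python
from h import *
go()
c=env.read_camera("side"); crop(c,"s56.png",220,40,360,160,5)
p0=np.r_[np.array(rl(0,-88+32,0)[:2])/1000,0]
c=env.read_camera("top"); crop(c,"t56.png",200,150,420,300,3.5); hsv=cv2.cvtColor(c["pixels"],cv2.COLOR_RGB2HSV)
H,S,V=[hsv[:,:,i].astype(int) for i in range(3)]
for r in rects(c,(H>16)&(S<92)&(S>68)&(V>150),.014,200,6000): print("board",*r)
```

```text
t82.15 tcp [ 449.7 -301.9  263.4] yaw -172.7 q6 -2.46 w 85.6 F [ 0.5  0.7 -1.2]
board [340. 246.] 390 -213 155 64 -0.2
board [266. 233.] 440 37 160 64 -46.2
```

Run:
```python
from h import *
c=env.read_camera("side")
p0=np.r_[np.array(rl(0,-88+32,0)[:2])/1000,0]
q=onv(c,np.array([(370,365),(430,563)])/5+[220,40],p0); print(q.round(0),np.degrees(np.arctan2(*(q[0]-q[1])[::-1])))
go((440,37,150,133.8),(440,37,50,133.8))
```

```text
[[  3. 153.]
 [-50.   9.]] 69.74213135890872
t82.30 tcp [ 452.4 -301.7  263.1] yaw -172.6 q6 -2.46 w 85.6 F [ 0.4 -0.3 -0.5]
(440, 37, 150, 133.8) -> [-25, 339, 111] 54
(440, 37, 50, 133.8) -> [-19, 340, 210] 54
```

Request:
send_rows([
  [1,-4,50,20,8],
  [1,-8,110,40,18],
  [1,-12,170,60,28],
  [1,-17,230,80,38],
  [1,-22,290,100,48],
  [1,-25,335,111,54],
  [1,-25,339,111,54],
  [1,-22,340,160,54],
  [1,-19,340,205,54],
  [1,-19,340,210,54],
])

```text
time: 83.55
tcp_pos: [0.4375, 0.0369, 0.048]
eef_rot: [0.395, 0.918, 0.008, 0.024]
contact_force: [-0.5, 0.5, 0.2]
gripper_width: 0.0851
```

Run:
```python
from h import *
go((440,37,21,133.8))
c=env.read_camera("side"); crop(c,"s57.png",230,150,350,250,6)
```

```text
t83.55 tcp [437.5  36.9  48. ] yaw 133.4 q6 -0.85 w 85.1 F [-0.5  0.5  0.2]
(440, 37, 21, 133.8) -> [-1, 1, 27] 0
```

Request:
send_rows([
  [0.9,-1,1,15,0],
  [0.82,-1,1,24,0],
  [0.82,-1,1,27,0],
  [0.8,-1,1,28,0],
  [0.77,-1,1,28,0],
  [0.75,-1,1,28,0],
  [0.74,-1,1,28,0],
  [0.735,-1,1,28,0],
  [0.735,-1,1,28,0],
])

```text
time: 84.72
tcp_pos: [0.4419, 0.0357, 0.023]
eef_rot: [0.395, 0.918, 0.007, 0.025]
contact_force: [-6.7, -4.1, 13.5]
gripper_width: 0.0629
```

Request:
send_rows([
  [0.735,0,0,-3,0],
  [0.735,0,0,-8,0],
  [0.735,0,0,-14,0],
  [0.735,0,0,-20,0],
  [0.735,0,0,-27,0],
  [0.735,0,0,-33,0],
  [0.735,0,0,-33,0],
])

```text
time: 85.6
tcp_pos: [0.4407, 0.0359, 0.0566]
eef_rot: [0.395, 0.918, 0.008, 0.026]
contact_force: [0.1, 0.4, 0.3]
gripper_width: 0.063
```

Run:
```python
from h import *
go((440,-20,55,150),(436,-214,55,178.5))
c=env.read_camera("side"); crop(c,"s58.png",230,150,350,250,6)
```

```text
t85.60 tcp [440.7  35.9  56.6] yaw 133.4 q6 -0.85 w 63.0 F [0.1 0.4 0.3]
(440, -20, 55, 150) -> [-40, -39, 2] -17
(436, -214, 55, 178.5) -> [-178, -175, 3] -45
```

Request:
send_rows([
  [0.84,0,0,0,0],
  [0.84,0,0,20,0],
  [0.84,0,0,33,0],
  [0.8,0,0,35,0],
  [0.77,0,0,36,0],
  [0.75,0,0,36,0],
  [0.74,0,0,35,0],
  [0.73,0,0,35,0],
  [0.725,0,0,35,0],
])

```text
time: 86.78
tcp_pos: [0.4427, 0.0357, 0.0216]
eef_rot: [0.395, 0.918, 0.008, 0.026]
contact_force: [-0.2, 1.8, 0.0]
gripper_width: 0.0619
```

Request:
send_rows([
  [0.725,0,0,-2,0],
  [0.725,0,0,-4,0],
  [0.725,0,0,-7,0],
  [0.725,0,0,-10,0],
  [0.725,0,0,-14,0],
  [0.725,0,0,-18,0],
  [0.725,0,0,-20,0],
])

```text
time: 87.65
tcp_pos: [0.4418, 0.0358, 0.042]
eef_rot: [0.395, 0.918, 0.008, 0.026]
contact_force: [-0.4, 0.3, -0.6]
gripper_width: 0.0624
```

Run:
```python
from h import *
go()
c=env.read_camera("side"); crop(c,"s59.png",230,150,350,250,6)
```

```text
t87.65 tcp [441.8  35.8  42. ] yaw 133.4 q6 -0.85 w 62.4 F [-0.4  0.3 -0.6]
```

Request:
send_rows([
  [0.84,0,0,0,0],
  [0.84,0,0,12,0],
  [0.84,0,0,19,0],
  [0.76,0,0,19,0],
  [0.73,0,0,19,0],
  [0.73,0,0,19,-10],
  [0.73,0,0,19,-20],
  [0.73,0,0,19,-30],
  [0.73,0,0,19,-40],
  [0.73,0,0,19,-46],
])

```text
time: 88.95
tcp_pos: [0.4433, 0.0356, 0.0235]
eef_rot: [0.002, 1.0, -0.003, 0.028]
contact_force: [-0.3, 0.8, 0.7]
gripper_width: 0.0627
```

Request:
send_rows([
  [0.73,0,0,0,0],
  [0.84,0,0,0,0],
  [0.8,0,0,1,0],
  [0.77,0,0,1,0],
  [0.75,0,0,1,0],
  [0.74,0,0,1,0],
  [0.735,0,0,1,0],
  [0.735,0,0,1,0],
])

```text
time: 89.95
tcp_pos: [0.4435, 0.0358, 0.0227]
eef_rot: [0.003, 1.0, -0.003, 0.028]
contact_force: [-0.7, 3.2, 4.3]
gripper_width: 0.0629
```

Request:
send_rows([
  [0.735,0,0,-2,0],
  [0.735,0,0,-5,0],
  [0.735,0,0,-8,0],
  [0.735,0,0,-12,0],
  [0.735,0,0,-15,0],
  [0.735,0,0,-18,0],
])

```text
time: 90.7
tcp_pos: [0.4425, 0.0359, 0.0409]
eef_rot: [0.003, 1.0, -0.003, 0.028]
contact_force: [-0.4, -0.8, -0.1]
gripper_width: 0.063
```

Run:
```python
from h import *
go()
c=env.read_camera("side"); crop(c,"s60.png",230,140,370,250,6)
```

```text
t90.70 tcp [442.5  35.9  40.9] yaw 179.7 q6 -1.66 w 63.0 F [-0.4 -0.8 -0.1]
```

Request:
send_rows([
  [1,0,0,-20,10],
  [1,0,0,-60,20],
  [1,30,60,-90,30],
  [1,60,120,-90,40],
  [1,60,150,-90,46],
])

```text
time: 91.38
tcp_pos: [0.3796, 0.1833, 0.1275]
eef_rot: [0.39, 0.92, 0.009, 0.028]
contact_force: [0.7, 1.0, 0.4]
gripper_width: 0.0853
```

Run:
```python
from h import *
go()
c=env.read_camera("top"); hsv=cv2.cvtColor(c["pixels"],cv2.COLOR_RGB2HSV)
H,S,V=[hsv[:,:,i].astype(int) for i in range(3)]
for r in rects(c,(H>16)&(S<92)&(S>68)&(V>150),.014,200,6000): print("board",*r)
crop(c,"t61.png",200,150,420,300,3.5)
```

```text
t91.38 tcp [379.6 183.3 127.5] yaw 134.0 q6 -0.48 w 85.3 F [0.7 1.  0.4]
board [341. 236.] 427 -215 81 61 -0.1
board [267. 229.] 447 36 150 63 -47.3
```

Run:
```python
from h import *
go((441,38,80,133.3),(441,38,20,133.3))
```

```text
t91.42 tcp [377.7 188.9 127.5] yaw 133.6 q6 -0.46 w 85.6 F [-3.   3.2  0.3]
(441, 38, 80, 133.3) -> [-151, -60, 51] 0
(441, 38, 20, 133.3) -> [-148, -63, 111] 0
```

Request:
send_rows([
  [1,-60,-20,10,0],
  [1,-120,-45,25,0],
  [1,-151,-60,45,0],
  [1,-150,-61,51,0],
  [1,-149,-62,80,0],
  [1,-148,-63,103,0],
  [1,-148,-63,108,0],
  [1,-148,-63,109,0],
])

```text
time: 92.42
tcp_pos: [0.4404, 0.0385, 0.0225]
eef_rot: [0.393, 0.919, 0.01, 0.027]
contact_force: [-0.1, -0.5, -0.0]
gripper_width: 0.0853
```

Run:
```python
from h import *
go((441,38,20,133.3))
c=env.read_camera("side"); crop(c,"s62.png",230,150,350,250,6)
```

```text
t92.42 tcp [440.4  38.5  22.5] yaw 133.6 q6 -0.86 w 85.3 F [-0.1 -0.5 -0. ]
(441, 38, 20, 133.3) -> [-1, 0, 3] 0
```

Request:
send_rows([
  [0.82,-1,0,0,0],
  [0.8,-1,0,1,0],
  [0.77,-1,0,1,0],
  [0.75,-1,0,1,0],
  [0.74,-1,0,1,0],
  [0.73,-1,0,1,0],
  [0.73,-1,0,1,0],
])

```text
time: 93.35
tcp_pos: [0.4415, 0.0377, 0.0218]
eef_rot: [0.393, 0.919, 0.011, 0.027]
contact_force: [0.7, -0.6, -0.3]
gripper_width: 0.0621
```

Request:
send_rows([
  [0.73,0,0,-2,0],
  [0.73,0,0,-5,0],
  [0.73,0,0,-8,0],
  [0.73,0,0,-12,0],
  [0.73,0,0,-15,0],
  [0.73,0,0,-18,0],
])

```text
time: 94.1
tcp_pos: [0.4405, 0.0377, 0.0401]
eef_rot: [0.393, 0.919, 0.011, 0.027]
contact_force: [-0.4, 0.6, -0.1]
gripper_width: 0.0624
```

Run:
```python
from h import *
go()
c=env.read_camera("side"); crop(c,"s63.png",230,150,350,250,6)
```

```text
t94.10 tcp [440.5  37.7  40.1] yaw 133.6 q6 -0.86 w 62.4 F [-0.4  0.6 -0.1]
```

Request:
send_rows([
  [1,0,0,0,0],
  [1,0,0,12,0],
  [1,0,0,19,0],
  [0.82,0,0,21,0],
  [0.79,0,0,22,0],
  [0.76,0,0,22,0],
  [0.74,0,0,22,0],
  [0.73,0,0,22,0],
  [0.72,0,0,22,0],
  [0.715,0,0,22,0],
])

```text
time: 95.4
tcp_pos: [0.4421, 0.0375, 0.0191]
eef_rot: [0.393, 0.919, 0.01, 0.027]
contact_force: [-5.1, -1.4, 9.9]
gripper_width: 0.0617
```

Request:
send_rows([
  [0.715,0,0,-2,0],
  [0.715,0,0,-4,0],
  [0.715,0,0,-7,0],
  [0.715,0,0,-10,0],
  [0.715,0,0,-13,0],
  [0.715,0,0,-15,0],
])

```text
time: 96.15
tcp_pos: [0.4413, 0.0376, 0.0344]
eef_rot: [0.393, 0.919, 0.011, 0.027]
contact_force: [-0.7, 0.2, -1.0]
gripper_width: 0.0619
```

Run:
```python
from h import *
go()
c=env.read_camera("side"); crop(c,"s64.png",230,150,350,250,6)
```

```text
t96.15 tcp [441.3  37.6  34.4] yaw 133.6 q6 -0.86 w 61.9 F [-0.7  0.2 -1. ]
```

Run:
```python
from h import *
go((441,37,55,134),(435,-215,55,178.5))
```

```text
t96.20 tcp [441.5  37.6  34.6] yaw 133.6 q6 -0.86 w 61.8 F [ 0.7 -0.1  0. ]
(441, 37, 55, 134) -> [-1, 0, -20] 0
(435, -215, 55, 178.5) -> [-179, -178, -20] -45
```

Request:
send_rows([
  [0.715,0,0,-6,0],
  [0.715,-1,0,-13,0],
  [0.715,-6,-6,-20,-2],
  [0.715,-20,-20,-21,-6],
  [0.715,-40,-40,-21,-11],
  [0.715,-60,-60,-21,-17],
  [0.715,-82,-82,-21,-23],
  [0.715,-104,-104,-21,-29],
  [0.715,-126,-126,-21,-35],
  [0.715,-146,-146,-21,-40],
])

```text
time: 97.45
tcp_pos: [0.4356, -0.1701, 0.0563]
eef_rot: [0.054, 0.998, 0.0, 0.03]
contact_force: [0.4, -0.1, -0.3]
gripper_width: 0.062
```

Run:
```python
from h import *
go((435,-215,55,178.5),(435,-215,34,178.5))
```

```text
t97.45 tcp [ 435.6 -170.1   56.3] yaw 173.8 q6 -2.05 w 62.0 F [ 0.4 -0.1 -0.3]
(435, -215, 55, 178.5) -> [-4, -45, 1] -5
(435, -215, 34, 178.5) -> [-3, -45, 22] -5
```

Request:
send_rows([
  [0.715,-2,-20,0,-2],
  [0.715,-4,-38,1,-5],
  [0.715,-4,-45,1,-5],
  [0.715,-4,-45,8,-5],
  [0.715,-3,-45,16,-5],
  [0.715,-3,-45,22,-5],
  [0.715,-3,-45,22,-5],
  [0.9,-3,-45,22,-5],
  [1,-3,-45,22,-5],
  [1,-3,-45,0,-5],
])

```text
time: 98.7
tcp_pos: [0.4324, -0.214, 0.0548]
eef_rot: [0.01, 1.0, 0.0, 0.028]
contact_force: [0.5, 0.4, -0.2]
gripper_width: 0.0854
```

Request:
send_rows([
  [1,0,0,-20,0],
  [1,-30,0,-30,0],
  [1,-60,0,-30,0],
  [1,-61,0,-30,0],
])

```text
time: 99.2
tcp_pos: [0.4934, -0.2155, 0.0887]
eef_rot: [0.01, 1.0, -0.0, 0.029]
contact_force: [-0.5, 0.7, 0.4]
gripper_width: 0.0854
```

Run:
```python
from h import *
go((495,-217,25,178.5))
c=env.read_camera("side"); crop(c,"s65.png",260,90,400,200,6)
c=env.read_camera("top"); crop(c,"t65.png",260,160,400,280,5)
```

```text
t99.20 tcp [ 493.4 -215.5   88.7] yaw 178.9 q6 -2.15 w 85.4 F [-0.5  0.7  0.4]
(495, -217, 25, 178.5) -> [2, -1, 64] 0
```

Request:
send_rows([
  [1,2,-1,30,0],
  [1,2,-1,55,0],
  [1,2,-1,65,0],
  [1,2,-1,66,0],
  [0.82,2,-1,66,0],
  [0.78,2,-1,66,0],
  [0.75,2,-1,66,0],
  [0.73,2,-1,66,0],
  [0.71,2,-1,66,0],
  [0.68,2,-1,66,0],
])

```text
time: 100.55
tcp_pos: [0.4932, -0.2161, 0.0227]
eef_rot: [0.01, 1.0, 0.0, 0.028]
contact_force: [-2.0, 2.4, 6.3]
gripper_width: 0.0623
```

Run:
```python
from h import *
go((497,-217,170,178),rl(205,20,170,187.1))
```

```text
t100.55 tcp [ 493.2 -216.1   22.7] yaw 178.9 q6 -2.15 w 62.3 F [-2.   2.4  6.3]
(497, -217, 170, 178) -> [-12, -1, -147] 1
(np.float64(815.0), np.float64(-167.8), 170, 187.1) -> [-329, 55, -129] -8
```

Request:
send_rows([
  [0.5,0,0,-3,0],
  [0.5,0,0,-12,0],
  [0.5,-2,0,-35,0],
  [0.5,-5,0,-70,0],
  [0.5,-8,0,-105,0],
  [0.5,-11,0,-140,0],
  [0.5,-25,2,-155,0],
  [0.5,-55,8,-155,-1],
  [0.5,-90,15,-152,-2],
  [0.5,-130,22,-148,-4],
])

```text
time: 101.8
tcp_pos: [0.616, -0.1965, 0.1784]
eef_rot: [-0.025, 0.999, -0.001, 0.028]
contact_force: [0.1, 0.1, 0.1]
gripper_width: 0.0627
```

Run:
```python
from h import *
go(rl(205,25,170,187.1),rl(205,25,87,187.1),rl(102,25,87,187.1))
c=env.read_camera("side"); crop(c,"s66.png",200,20,360,160,5)
```

```text
t101.80 tcp [ 616.  -196.5  178.4] yaw -177.1 q6 -2.07 w 62.7 F [0.1 0.1 0.1]
(np.float64(814.3), np.float64(-162.9), 170, 187.1) -> [-199, 23, 20] -4
(np.float64(814.3), np.float64(-162.9), 87, 187.1) -> [-194, 24, 102] -4
(np.float64(712.1), np.float64(-175.6), 87, 187.1) -> [-92, 16, 97] -4
```

Request:
send_rows([
  [0.5,-25,5,-3,0],
  [0.5,-65,12,2,-1],
  [0.5,-105,18,7,-2],
  [0.5,-145,21,12,-3],
  [0.5,-185,23,17,-4],
  [0.5,-199,23,20,-4],
  [0.5,-198,23,50,-4],
  [0.5,-195,24,90,-4],
  [0.5,-194,24,103,-4],
  [0.5,-194,24,103,-4],
])

```text
time: 103.1
tcp_pos: [0.8171, -0.1608, 0.0851]
eef_rot: [-0.062, 0.998, -0.001, 0.028]
contact_force: [0.7, 0.5, -0.6]
gripper_width: 0.0621
```

Run:
```python
from h import *
go(rl(205,25,87,187.1),rl(102,25,87,187.1))
c=env.read_camera("side"); crop(c,"s67.png",180,20,340,160,5)
```

```text
t103.10 tcp [ 817.1 -160.8   85.1] yaw -172.9 q6 -1.99 w 62.1 F [ 0.7  0.5 -0.6]
(np.float64(814.3), np.float64(-162.9), 87, 187.1) -> [3, -2, -2] 0
(np.float64(712.1), np.float64(-175.6), 87, 187.1) -> [106, -2, -8] 0
```

Request:
send_rows([
  [0.5,10,-1,-2,0],
  [0.5,40,-2,-4,0],
  [0.5,75,-2,-6,0],
  [0.5,100,-2,-8,0],
  [0.5,103,-2,-8,0],
  [0.5,103,-2,-8,0],
])

```text
time: 103.9
tcp_pos: [0.7171, -0.1763, 0.0912]
eef_rot: [-0.061, 0.998, -0.002, 0.031]
contact_force: [0.1, 0.6, -1.7]
gripper_width: 0.0623
```

Request:
send_rows([
  [0.5,1,0,-8,0],
  [0.5,0,0,-17,0],
  [0.5,-1,0,-26,0],
  [0.5,0,0,-44,0],
  [0.5,4,0,-62,0],
  [0.5,11,0,-78,0],
  [0.5,21,0,-93,0],
  [0.5,27,0,-100,0],
  [0.5,33,0,-107,0],
  [0.5,33,0,-107,0],
])

```text
time: 105.15
tcp_pos: [0.6779, -0.1806, 0.1972]
eef_rot: [-0.061, 0.998, -0.003, 0.032]
contact_force: [2.6, -0.1, -1.9]
gripper_width: 0.0621
```

Run:
```python
from h import *
go()
c=env.read_camera("side"); crop(c,"s68.png",200,20,340,140,5)
```

```text
t105.15 tcp [ 677.9 -180.6  197.2] yaw -173.0 q6 -2.08 w 62.1 F [ 2.6 -0.1 -1.9]
```

Same as before. Next, the second half of the arc, a lift and a measurement.

Request:
send_rows([
  [0.5,6,0,-5,0],
  [0.5,12,0,-9,0],
  [0.5,18,0,-12,0],
  [0.5,24,0,-14,0],
  [0.5,30,0,-16,0],
  [0.5,34,0,-17,0],
  [0.5,34,0,-17,0],
  [0.5,15,0,-18,0],
  [0.5,-20,0,-20,0],
  [0.5,-20,0,-20,0],
])

```text
time: 106.45
tcp_pos: [0.6971, -0.1776, 0.2172]
eef_rot: [-0.062, 0.998, -0.003, 0.031]
contact_force: [-1.0, 0.1, -1.5]
gripper_width: 0.0615
```

Run:
```python
from h import *
go(rl(60,88,275,187.1),rl(-12,88,275,187.1),rl(-12,88,165,187.1))
c=env.read_camera("side"); crop(c,"s69.png",200,20,340,140,5)
```

```text
t106.45 tcp [ 697.1 -177.6  217.2] yaw -172.9 q6 -2.07 w 61.5 F [-1.   0.1 -1.5]
(np.float64(662.7), np.float64(-118.3), 275, 187.1) -> [23, 63, -60] 0
(np.float64(591.2), np.float64(-127.2), 275, 187.1) -> [95, 63, -64] 0
(np.float64(591.2), np.float64(-127.2), 165, 187.1) -> [102, 64, 45] 0
```

```bash
python3 - <<'E'
from h import *
go(rl(60,88,275,187.1),rl(-12,88,275,187.1),rl(-12,88,165,187.1))
E
cat h.py | head -40
```

```text
t106.50 tcp [ 696.1 -177.8  216.9] yaw -172.9 q6 -2.07 w 61.3 F [-1.2  0.1 -0.2]
(np.float64(662.7), np.float64(-118.3), 275, 187.1) -> [22, 63, -60] 0
(np.float64(591.2), np.float64(-127.2), 275, 187.1) -> [94, 63, -65] 0
(np.float64(591.2), np.float64(-127.2), 165, 187.1) -> [101, 64, 45] 0
import cv2,numpy as np
from workcell import env
def ray(c,uv):
    uv=np.asarray(uv,float).reshape(-1,1,2)
    n=cv2.undistortPoints(uv,np.array(c["K"]),np.array(c["dist_coeffs"])).reshape(-1,2)
    d=np.c_[n[:,0],-n[:,1],-np.ones(len(n))]
    P=np.array(c["pose"]); return P[:3,3],d@P[:3,:3].T
def onz(c,uv,z):
    o,d=ray(c,uv); t=(z-o[2])/d[:,2]; return o+d*t[:,None]
def proj(c,X):
    P=np.array(c["pose"]); X=(np.atleast_2d(X)-P[:3,3])@P[:3,:3]
    X=X*[1,-1,-1]
    return cv2.projectPoints(X.reshape(-1,1,3),np.zeros(3),np.zeros(3),np.array(c["K"]),np.array(c["dist_coeffs"]))[0].reshape(-1,2)
def crop(c,name,x0,y0,x1,y1,s):
    im=c["pixels"][y0:y1,x0:x1,::-1]; cv2.imwrite("pics/"+name,cv2.resize(im,None,fx=s,fy=s,interpolation=cv2.INTER_CUBIC))
def st():
    s=env.read_state(); R=__import__('
[... 510 characters left out ...]
,:2]
        (cx,cy),(w,l),a=cv2.minAreaRect((p*1000).astype(np.float32))
        if w<l: w,l,a=l,w,a+90
        a=(a+90)%180-90
        m=k.reshape(-1,2).mean(0)
        out.append((m.round(),round(cx),round(cy),round(w),round(l),round(a,1)))
    return out
def go(*wps):
    """wps: (x,y,z mm, yaw deg of tool x) -> rows"""
    s,R=st(); y0=np.degrees(np.arctan2(R[1,0],R[0,0])); t=np.array(s["tcp_pos"])*1000
    print("t%.2f tcp"%s["time"],t.round(1),"yaw %.1f q6 %.2f w %.1f"%(y0,s["qpos"][5],s["gripper_width"]*1000),"F",np.round(s["contact_force"],1))
    for w in wps:
        d=R.T@(np.array(w[:3])-t); sp=(y0-w[3]+180)%360-180
        print(w,"->",d.round(0).astype(int).tolist(),round(sp))
```

Request:
send_rows([
  [0.5,0,0,-30,0],
  [0.5,0,10,-60,0],
  [0.5,20,35,-62,0],
  [0.5,50,63,-63,0],
  [0.5,75,63,-64,0],
  [0.5,94,63,-65,0],
  [0.5,94,63,-65,0],
  [0.5,97,64,-20,0],
  [0.5,101,64,30,0],
  [0.5,101,64,40,0],
])

```text
time: 107.75
tcp_pos: [0.5877, -0.1259, 0.1656]
eef_rot: [-0.062, 0.998, -0.001, 0.027]
contact_force: [-0.2, -0.1, -1.0]
gripper_width: 0.0615
```

Run:
```python
from h import *
c=env.read_camera("side"); crop(c,"L1.png",0,0,560,420,1.4)
go(rl(-12,88,165,187.1),rl(-12,88,150,187.1))
```

```text
t107.80 tcp [ 588.8 -126.2  166.7] yaw -172.9 q6 -2.05 w 61.1 F [-1.2  0.1 -2. ]
(np.float64(591.2), np.float64(-127.2), 165, 187.1) -> [-2, -1, 2] 0
(np.float64(591.2), np.float64(-127.2), 150, 187.1) -> [-1, -1, 17] 0
```

View pics/L1.png

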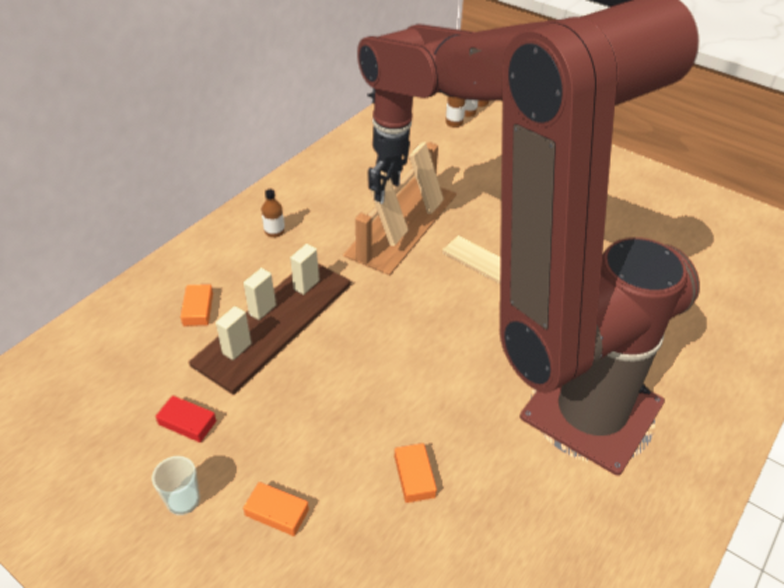

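The board hangs robot-side of the rod (view px 390,215), correctly slanted, next to M (427,180). Three bars stand. Lower.

Request:
send_rows([
  [0.5,-1,-1,7,0],
  [0.5,-1,-1,12,0],
  [0.5,-1,-1,16,0],
  [0.5,-1,-1,17,0],
])

```text
time: 108.3
tcp_pos: [0.5911, -0.1271, 0.1502]
eef_rot: [-0.062, 0.998, -0.001, 0.028]
contact_force: [0.1, 1.1, -1.5]
gripper_width: 0.0618
```

Request:
send_rows([
  [0.5,0,0,3,0],
  [0.5,0,0,5,0],
  [0.5,0,0,5,0],
])

```text
time: 108.68
tcp_pos: [0.5909, -0.1273, 0.1451]
eef_rot: [-0.062, 0.998, -0.001, 0.028]
contact_force: [-3.5, -0.8, 2.6]
gripper_width: 0.0612
```

Request:
send_rows([
  [0.5,-3,0,0,0],
  [0.5,-4,0,0,0],
  [0.7,-4,0,0,0],
  [0.82,-4,0,0,0],
  [0.82,-4,0,0,0],
  [0.82,-4,0,0,0],
])

```text
time: 109.42
tcp_pos: [0.5953, -0.1267, 0.1455]
eef_rot: [-0.062, 0.998, -0.002, 0.028]
contact_force: [-0.1, 0.3, -0.4]
gripper_width: 0.0697
```

Run:
```python
from h import *
c=env.read_camera("side"); crop(c,"L2.png",220,80,350,210,5)
go()
```

```text
t109.47 tcp [ 595.2 -126.7  145.5] yaw -172.9 q6 -2.05 w 70.0 F [ 0.2 -0.1 -0.2]
```

View pics/L2.png

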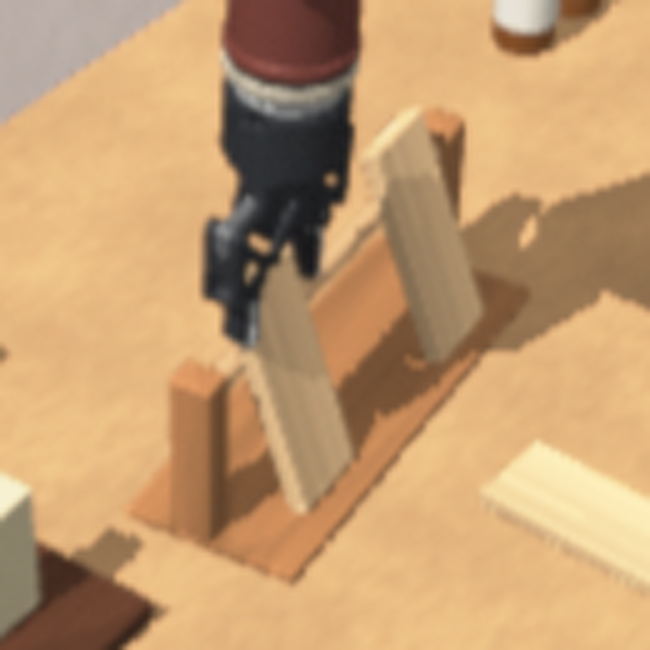

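The L board leans like M, released. Lift straight up.

Request:
send_rows([
  [0.82,0,0,-15,0],
  [0.82,0,0,-45,0],
  [0.82,0,0,-90,0],
  [0.82,0,0,-120,0],
  [1.0,0,0,-130,0],
])

```text
time: 110.1
tcp_pos: [0.5892, -0.1271, 0.2791]
eef_rot: [-0.062, 0.998, -0.003, 0.031]
contact_force: [0.1, 0.4, -0.0]
gripper_width: 0.0849
```

Run:
```python
from h import *
c=env.read_camera("side"); crop(c,"L3.png",220,80,350,210,5)
c=env.read_camera("top"); crop(c,"L3t.png",0,0,560,420,1.4)
go((389,-213,60,178),(389,-213,230,178))
im=cv2.cvtColor(c["pixels"],cv2.COLOR_RGB2HSV);H,S,V=cv2.split(im)
for r in rects(c,(H>16)&(S>60)&(S<95)&(V>150),.014): print(r)
for r in rects(c,((H<14)|(H>172))&(S>170),.03): print('o',r)
```

```text
t110.20 tcp [ 588.5 -126.9  276.9] yaw -172.9 q6 -2.05 w 85.3 F [ 0.3 -0.2 -0.8]
(389, -213, 60, 178) -> [221, -59, 205] 9
(389, -213, 230, 178) -> [211, -61, 35] 9
(array([344., 252.]), 388, -215, 163, 64, -4.3)
o (array([180., 310.]), 184, 320, 94, 50, -41.6)
o (array([128., 268.]), 328, 496, 90, 30, 1.2)
o (array([134., 191.]), 578, 485, 93, 53, 12.8)
o (array([196., 133.]), 776, 277, 91, 54, -49.2)
```

View pics/L3.png

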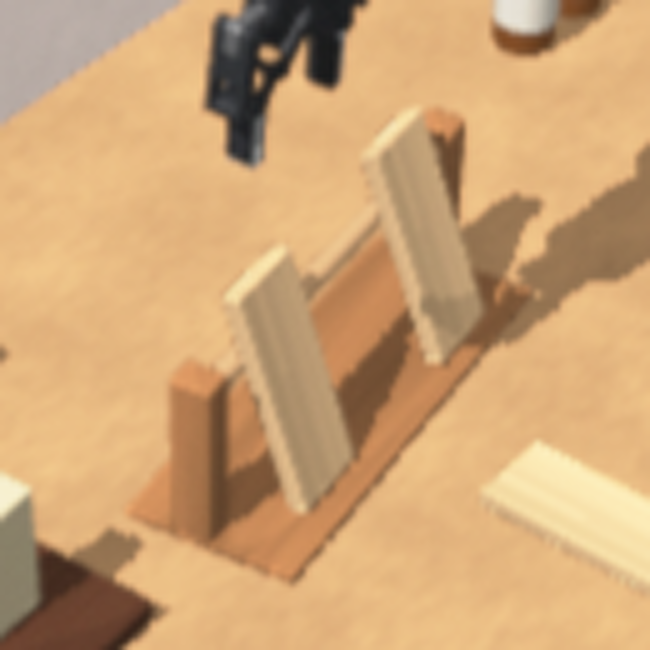

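View pics/L3t.png

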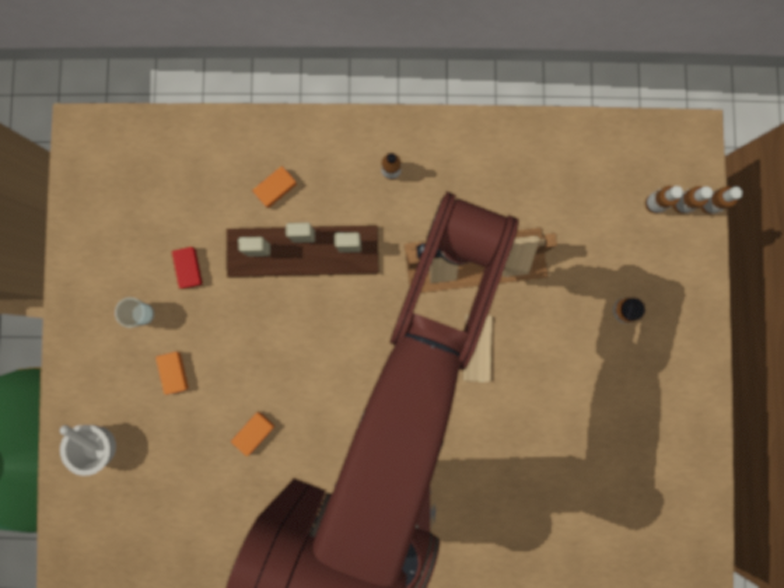

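Request:
send_rows([
  [1,40,-15,0,2],
  [1,90,-30,5,5],
  [1,150,-45,20,8],
  [1,211,-61,35,9],
  [1,214,-60,90,9],
  [1,218,-59,150,9],
  [1,221,-59,195,9],
  [1,221,-59,205,9],
  [1,221,-59,205,9],
])

```text
time: 111.32
tcp_pos: [0.3885, -0.2124, 0.0595]
eef_rot: [0.017, 0.999, 0.001, 0.029]
contact_force: [-0.0, 0.1, 0.4]
gripper_width: 0.0853
```

Run:
```python
from h import *
c=env.read_camera("side"); crop(c,"R1.png",260,100,420,240,5)
go((389,-214,60,178),(389,-214,21,178))
```

```text
t111.38 tcp [ 389.5 -213.2   60.8] yaw 178.1 q6 -2.27 w 85.7 F [-0.1 -0.1  1.3]
(389, -214, 60, 178) -> [1, -1, 1] 0
(389, -214, 21, 178) -> [3, -1, 40] 0
```

View pics/R1.png

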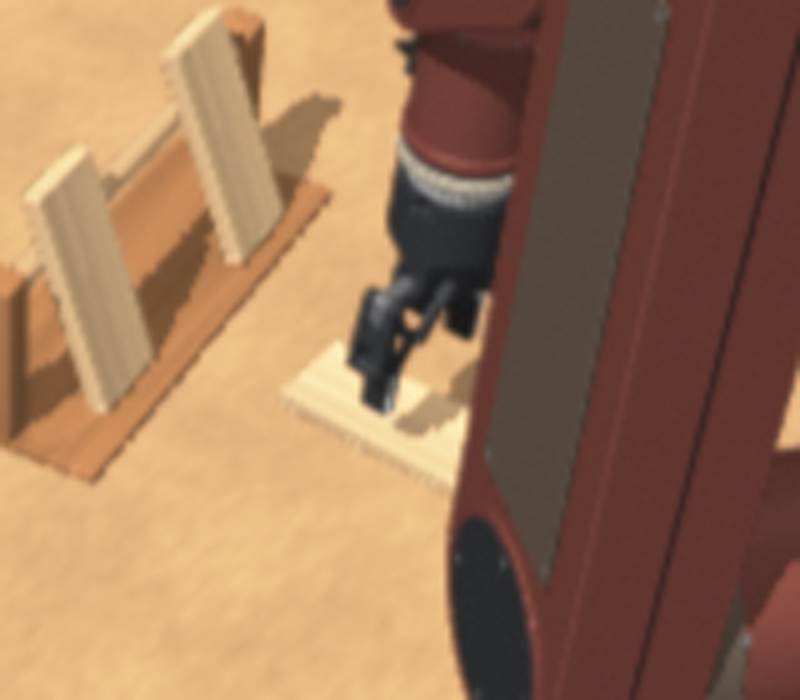

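Request:
send_rows([
  [1,2,-1,18,0],
  [1,3,-1,32,0],
  [1,3,-1,38,0],
  [1,3,-1,42,0],
  [1,3,-1,42,0],
])

```text
time: 112.0
tcp_pos: [0.3891, -0.2142, 0.0187]
eef_rot: [0.017, 0.999, -0.0, 0.03]
contact_force: [-0.5, 0.4, 0.5]
gripper_width: 0.0855
```

Request:
send_rows([
  [0.82,0,0,0,0],
  [0.82,0,0,0,0],
  [0.79,0,0,0,0],
  [0.76,0,0,0,0],
  [0.74,0,0,0,0],
  [0.73,0,0,0,0],
  [0.72,0,0,0,0],
  [0.715,0,0,0,0],
  [0.715,0,0,0,0],
])

```text
time: 113.12
tcp_pos: [0.3893, -0.2145, 0.0196]
eef_rot: [0.017, 0.999, -0.0, 0.03]
contact_force: [-3.5, 0.3, 10.7]
gripper_width: 0.062
```

Request:
send_rows([
  [0.715,0,0,-2,0],
  [0.715,0,0,-5,0],
  [0.715,0,0,-10,0],
  [0.715,0,0,-18,0],
  [0.715,0,0,-30,0],
  [0.715,0,0,-45,0],
  [0.715,0,0,-55,0],
])

```text
time: 114.0
tcp_pos: [0.3865, -0.2149, 0.076]
eef_rot: [0.017, 0.999, -0.001, 0.03]
contact_force: [0.1, -0.9, -0.2]
gripper_width: 0.0621
```

Run:
```python
from h import *
c=env.read_camera("side"); crop(c,"R2.png",260,100,420,240,5)
go((592,488,230,192.8),(592,488,80,192.8))
```

```text
t114.05 tcp [ 387.  -215.3   77. ] yaw 178.1 q6 -2.28 w 61.7 F [ 0.6 -0.1  0.4]
(592, 488, 230, 192.8) -> [-191, 710, -143] -15
(592, 488, 80, 192.8) -> [-181, 710, 7] -15
```

View pics/R2.png

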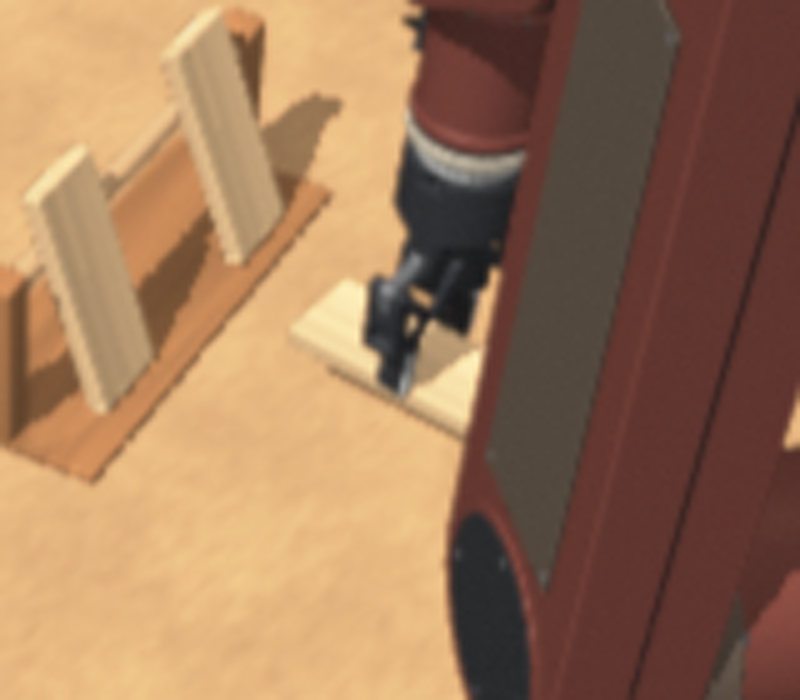

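Request:
send_rows([
  [0.715,-5,20,-30,0],
  [0.715,-15,50,-65,0],
  [0.715,-25,90,-100,-1],
  [0.715,-38,135,-125,-3],
  [0.715,-50,180,-143,-5],
  [0.715,-62,225,-143,-7],
  [0.715,-75,270,-143,-9],
  [0.715,-87,315,-143,-11],
  [0.715,-98,360,-143,-13],
  [0.715,-110,405,-143,-15],
])

```text
time: 115.3
tcp_pos: [0.5015, 0.1879, 0.226]
eef_rot: [-0.115, 0.993, -0.005, 0.031]
contact_force: [-0.7, 0.0, -0.1]
gripper_width: 0.0618
```

Run:
```python
from h import *
go((592,488,230,192.8),(592,488,100,192.8))
```

```text
t115.30 tcp [501.5 187.9 226. ] yaw -166.8 q6 -1.57 w 61.8 F [-0.7  0.  -0.1]
(592, 488, 230, 192.8) -> [-157, 272, 1] 0
(592, 488, 100, 192.8) -> [-149, 274, 130] 0
```

Request:
send_rows([
  [0.715,-20,45,0,0],
  [0.715,-45,90,0,0],
  [0.715,-72,135,0,0],
  [0.715,-100,180,0,0],
  [0.715,-130,230,0,0],
  [0.715,-157,272,1,0],
  [0.715,-154,273,50,0],
  [0.715,-151,274,100,0],
  [0.715,-149,274,130,0],
  [0.715,-149,274,130,0],
])

```text
time: 116.55
tcp_pos: [0.5895, 0.4865, 0.0954]
eef_rot: [-0.115, 0.993, -0.007, 0.027]
contact_force: [-0.9, -0.1, -0.7]
gripper_width: 0.0614
```

Run:
```python
from h import *
c=env.read_camera("side"); crop(c,"R3.png",90,160,250,300,5)
go((592,488,65,192.8),(592,488,51,192.8))
```

```text
t116.60 tcp [591.1 487.6  98.8] yaw -166.8 q6 -1.18 w 61.9 F [-0.  -0.8 -0.1]
(592, 488, 65, 192.8) -> [1, 1, 34] 0
(592, 488, 51, 192.8) -> [2, 1, 48] 0
```

View pics/R3.png

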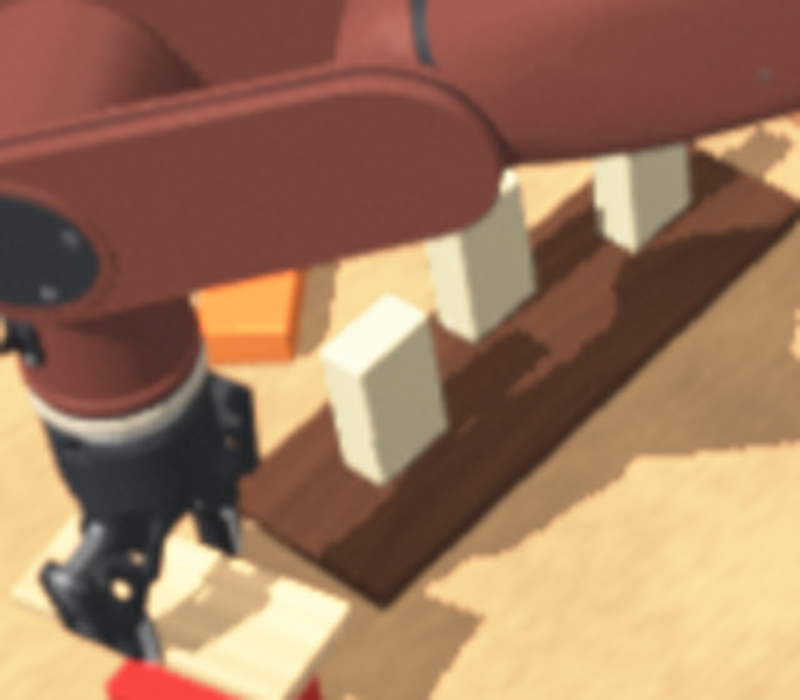

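Request:
send_rows([
  [0.715,1,1,20,0],
  [0.715,1,1,34,0],
  [0.715,2,1,41,0],
  [0.715,2,1,45,0],
  [0.715,2,1,45,0],
])

```text
time: 117.22
tcp_pos: [0.5917, 0.4878, 0.0536]
eef_rot: [-0.115, 0.993, -0.006, 0.029]
contact_force: [0.2, 0.7, -1.0]
gripper_width: 0.0618
```

Run:
```python
from h import *
c=env.read_camera("side"); crop(c,"R4.png",80,200,200,320,6)
go((592,488,49,192.8))
```

```text
t117.28 tcp [591.9 488.   54.1] yaw -166.8 q6 -1.18 w 61.8 F [ 0.3 -0.2 -0.7]
(592, 488, 49, 192.8) -> [0, 0, 5] 0
```

View pics/R4.png

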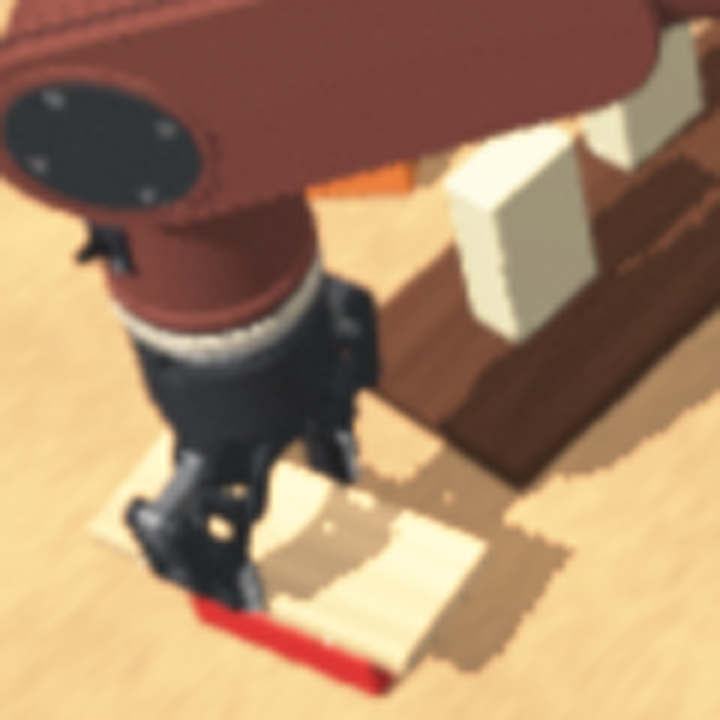

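Request:
send_rows([
  [0.715,0,0,3,0],
  [0.715,0,0,5,0],
  [0.715,0,0,6,0],
  [0.715,0,0,6,0],
])

```text
time: 117.78
tcp_pos: [0.5927, 0.4885, 0.0501]
eef_rot: [-0.115, 0.993, -0.006, 0.03]
contact_force: [-2.7, -2.1, 6.6]
gripper_width: 0.0618
```

Contact. Release and raise.

Request:
send_rows([
  [0.75,0,0,-1,0],
  [0.85,0,0,-1,0],
  [1.0,0,0,-1,0],
  [1.0,0,0,-3,0],
  [1.0,0,0,-30,0],
  [1.0,0,0,-60,0],
  [1.0,0,0,-100,0],
  [1.0,0,60,-100,0],
  [1.0,0,60,-100,0],
])

```text
time: 118.9
tcp_pos: [0.5711, 0.5512, 0.1496]
eef_rot: [-0.117, 0.993, -0.004, 0.03]
contact_force: [-0.5, -0.8, -0.5]
gripper_width: 0.0855
```

Run:
```python
from h import *
c=env.read_camera("side"); crop(c,"R5.png",80,200,200,320,6)
c=env.read_camera("top"); crop(c,"R5t.png",60,110,260,290,4)
go()
im=cv2.cvtColor(c["pixels"],cv2.COLOR_RGB2HSV);H,S,V=cv2.split(im)
for r in rects(c,(H>16)&(S>55)&(S<98)&(V>150),.044): print(r)
```

```text
t119.00 tcp [572.3 547.7 148.2] yaw -166.7 q6 -1.11 w 85.6 F [-0.1  0.4 -0.4]
(array([130., 188.]), 593, 492, 164, 67, 12.0)
```

View pics/R5.png

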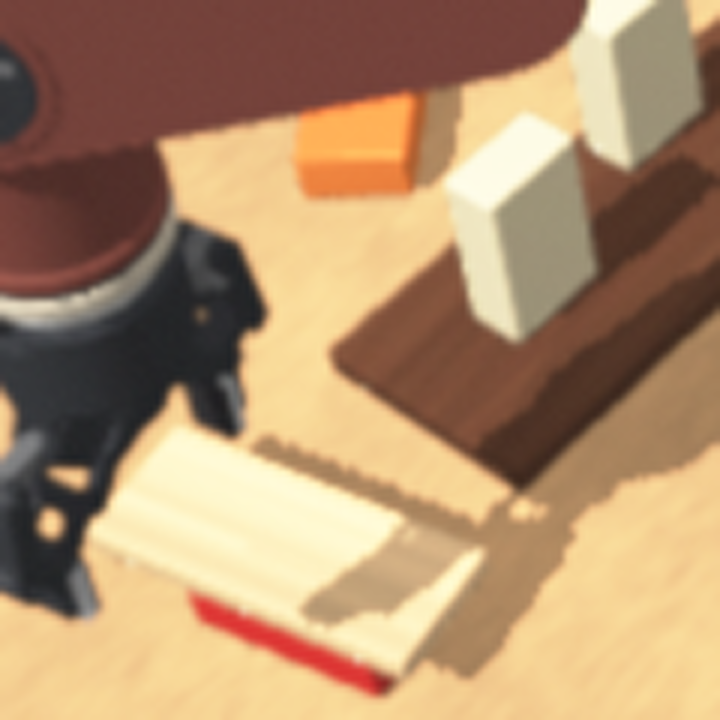

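View pics/R5t.png

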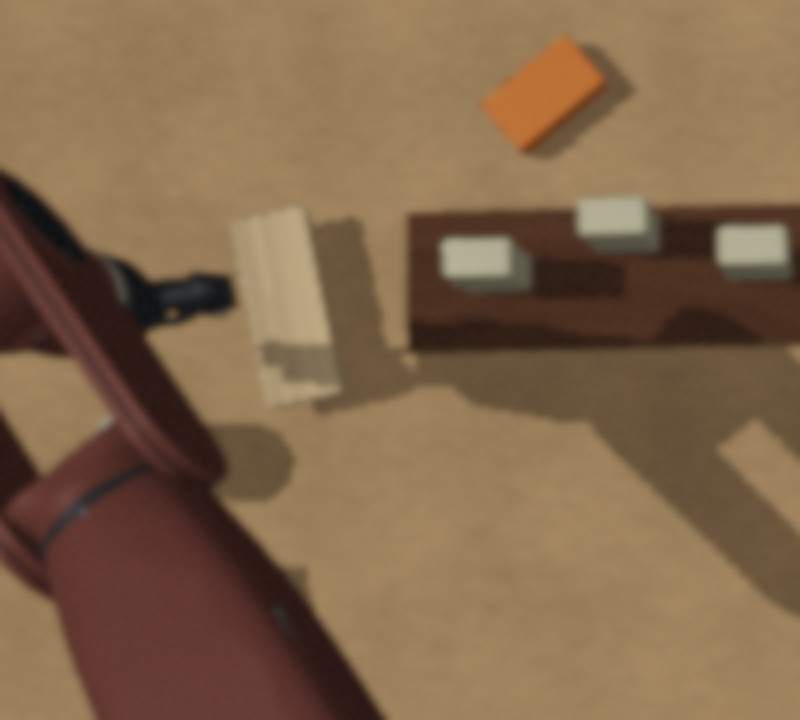

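Run:
```python
from h import *
go((654.5,505,110,192),(654.5,505,60,192),(654.5,505,39,192))
```

```text
t119.00 tcp [572.3 547.7 148.2] yaw -166.7 q6 -1.11 w 85.6 F [-0.1  0.4 -0.4]
(654.5, 505, 110, 192) -> [-68, -60, 43] 1
(654.5, 505, 60, 192) -> [-65, -59, 93] 1
(654.5, 505, 39, 192) -> [-64, -58, 114] 1
```

Request:
send_rows([
  [1,-25,-25,0,1],
  [1,-55,-50,0,1],
  [1,-69,-60,20,1],
  [1,-68,-60,43,1],
  [1,-67,-60,70,1],
  [1,-65,-59,93,1],
  [1,-64,-58,106,1],
  [1,-64,-58,114,1],
  [1,-64,-58,114,1],
])

```text
time: 120.12
tcp_pos: [0.6544, 0.5055, 0.039]
eef_rot: [-0.107, 0.994, -0.006, 0.03]
contact_force: [-0.5, 0.3, -0.0]
gripper_width: 0.0854
```

Run:
```python
from h import *
c=env.read_camera("side"); crop(c,"R6.png",80,200,200,320,6)
go((654.5,505,39,192))
```

```text
t120.17 tcp [654.9 505.7  39.9] yaw -167.7 q6 -1.19 w 85.4 F [ 0.3 -0.8  0.7]
(654.5, 505, 39, 192) -> [1, -1, 1] 0
```

View pics/R6.png

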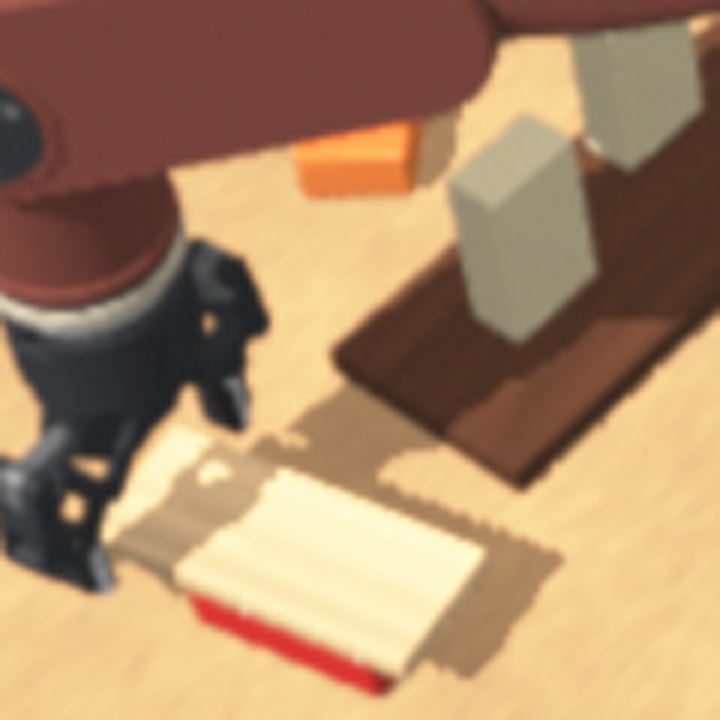

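Jaws straddle the far end. Close stepwise.

Request:
send_rows([
  [0.82,0,0,0,0],
  [0.82,0,0,0,0],
  [0.78,0,0,0,0],
  [0.75,0,0,0,0],
  [0.73,0,0,0,0],
  [0.71,0,0,0,0],
  [0.68,0,0,0,0],
  [0.6,0,0,0,0],
  [0.5,0,0,0,0],
])

```text
time: 121.3
tcp_pos: [0.6552, 0.5058, 0.0408]
eef_rot: [-0.107, 0.994, -0.005, 0.031]
contact_force: [-1.0, -1.5, 5.6]
gripper_width: 0.0624
```

Request:
send_rows([
  [0.5,0,0,-8,0],
  [0.5,0,0,-20,0],
  [0.5,0,0,-45,0],
  [0.5,0,0,-90,0],
  [0.5,0,0,-140,0],
  [0.5,0,0,-180,0],
  [0.5,0,0,-180,0],
])

```text
time: 122.18
tcp_pos: [0.6462, 0.5084, 0.2298]
eef_rot: [-0.107, 0.994, -0.003, 0.036]
contact_force: [0.9, -0.3, -0.2]
gripper_width: 0.0623
```

Run:
```python
from h import *
c=env.read_camera("side"); crop(c,"R7.png",60,120,260,300,4)
go((640,150,215,187.1),rl(205,0,215,187.1),rl(205,0,170,187.1),rl(205,0,87,187.1),rl(103,0,87,187.1))
```

```text
t122.22 tcp [645.2 507.6 225.7] yaw -167.7 q6 -1.20 w 62.5 F [-0.7  0.2 -1.5]
(640, 150, 215, 187.1) -> [82, -348, 10] 5
(np.float64(817.4), np.float64(-187.7), 215, 187.1) -> [-19, -716, 23] 5
(np.float64(817.4), np.float64(-187.7), 170, 187.1) -> [-16, -715, 68] 5
(np.float64(817.4), np.float64(-187.7), 87, 187.1) -> [-11, -714, 150] 5
(np.float64(716.2), np.float64(-200.3), 87, 187.1) -> [91, -705, 143] 5
```

View pics/R7.png

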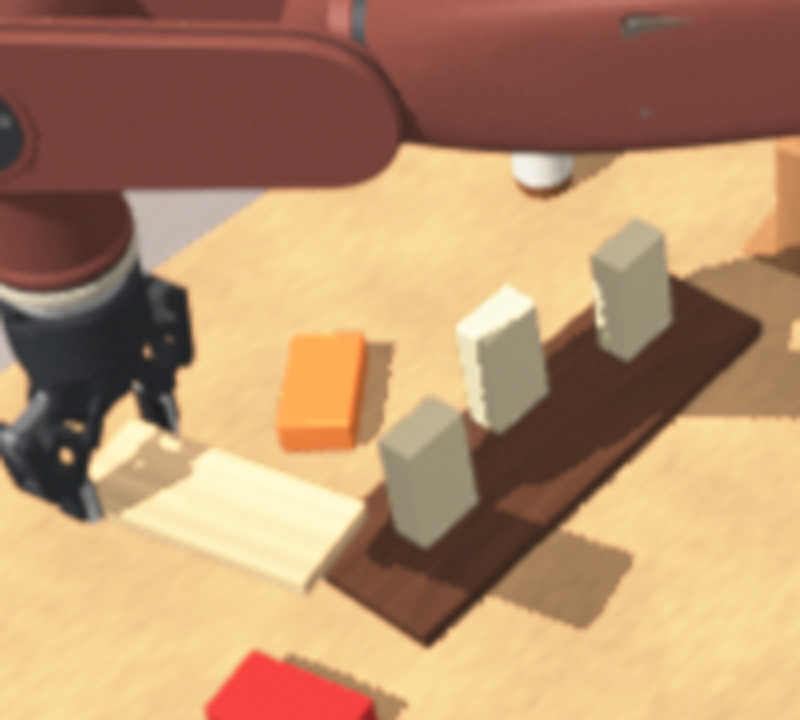

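Run:
```python
from h import *
c=env.read_camera("top"); print(onz(c,[[280,118],[275,130]],0.06)*1000)
go((650,0,230,187.1),(650,-120,230,187.1))
```

```text
[[821.58061632  -6.30283867  60.        ]
 [780.76219905  10.1164406   60.        ]]
t122.28 tcp [644.2 506.8 222.2] yaw -167.7 q6 -1.20 w 62.5 F [-0.5  0.1 -1.7]
(650, 0, 230, 187.1) -> [102, -497, -6] 5
(650, -120, 230, 187.1) -> [127, -614, -5] 5
```

Request:
send_rows([
  [0.5,8,-40,-12,0],
  [0.5,20,-95,-12,1],
  [0.5,32,-150,-12,2],
  [0.5,45,-210,-12,3],
  [0.5,57,-270,-10,4],
  [0.5,68,-330,-8,5],
  [0.5,80,-390,-6,5],
  [0.5,92,-450,-6,5],
  [0.5,106,-515,-6,5],
  [0.5,120,-570,-6,5],
])

```text
time: 123.52
tcp_pos: [0.6463, -0.0774, 0.2278]
eef_rot: [-0.063, 0.998, -0.003, 0.03]
contact_force: [0.6, -0.4, -1.0]
gripper_width: 0.0624
```

Run:
```python
from h import *
go((660,-150,220,187.1),rl(205,0,215,187.1),rl(205,0,170,187.1),rl(205,0,87,187.1),rl(103,0,87,187.1))
```

```text
t123.53 tcp [646.3 -77.4 227.8] yaw -172.7 q6 -1.95 w 62.4 F [ 0.6 -0.4 -1. ]
(660, -150, 220, 187.1) -> [-4, -74, 9] 0
(np.float64(817.4), np.float64(-187.7), 215, 187.1) -> [-155, -131, 23] 0
(np.float64(817.4), np.float64(-187.7), 170, 187.1) -> [-152, -130, 68] 0
(np.float64(817.4), np.float64(-187.7), 87, 187.1) -> [-147, -130, 151] 0
(np.float64(716.2), np.float64(-200.3), 87, 187.1) -> [-45, -129, 145] 0
```

Request:
send_rows([
  [0.5,-5,-45,0,0],
  [0.5,-20,-85,0,0],
  [0.5,-55,-110,10,0],
  [0.5,-95,-125,15,0],
  [0.5,-135,-130,20,0],
  [0.5,-155,-131,23,0],
  [0.5,-154,-130,50,0],
  [0.5,-152,-130,90,0],
  [0.5,-150,-130,125,0],
  [0.5,-147,-130,145,0],
])

```text
time: 124.78
tcp_pos: [0.8141, -0.1872, 0.087]
eef_rot: [-0.063, 0.998, -0.001, 0.026]
contact_force: [-0.2, 0.0, -0.6]
gripper_width: 0.0627
```

Run:
```python
from h import *
c=env.read_camera("side"); crop(c,"R8.png",200,60,360,200,5)
go(rl(205,0,90,187.1),rl(103,0,90,187.1))
```

```text
t124.83 tcp [ 813.1 -187.1   84.8] yaw -172.7 q6 -2.03 w 62.3 F [-1.6  0.9 -3. ]
(np.float64(817.4), np.float64(-187.7), 90, 187.1) -> [-4, -1, -5] 0
(np.float64(716.2), np.float64(-200.3), 90, 187.1) -> [97, -1, -10] 0
```

View pics/R8.png

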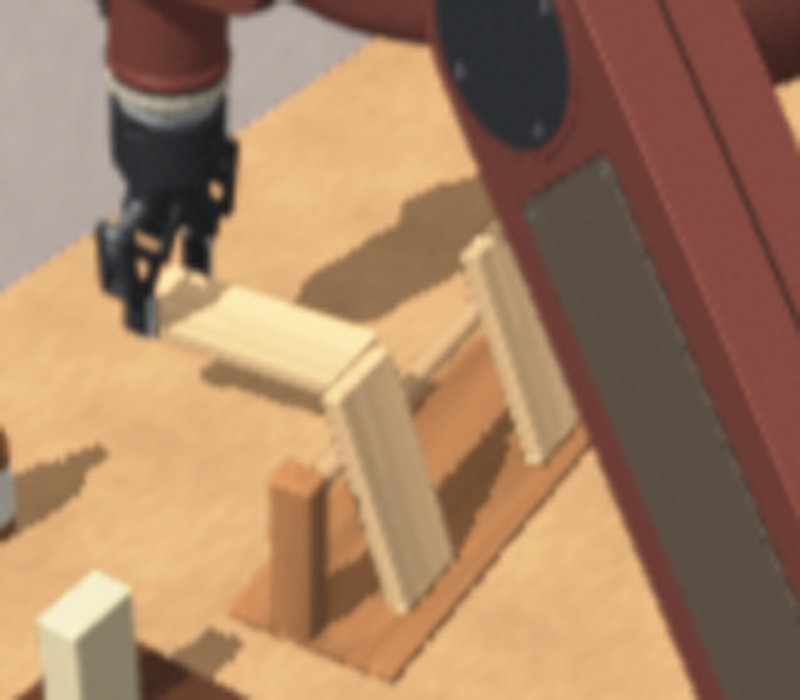

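Request:
send_rows([
  [0.5,0,-1,-4,0],
  [0.5,30,-1,-6,0],
  [0.5,60,-1,-8,0],
  [0.5,85,-1,-9,0],
  [0.5,97,-1,-10,0],
  [0.5,97,-1,-10,0],
])

```text
time: 125.58
tcp_pos: [0.7173, -0.2009, 0.0918]
eef_rot: [-0.063, 0.998, -0.002, 0.026]
contact_force: [0.4, -0.8, -1.1]
gripper_width: 0.0627
```

Run:
```python
from h import *
c=env.read_camera("side"); crop(c,"R9.png",200,60,360,200,5)
go(rl(103,0,90,187.1))
```

```text
t125.62 tcp [ 717.8 -200.7   91.5] yaw -172.7 q6 -2.09 w 62.5 F [ 0.4 -0.  -1.7]
(np.float64(716.2), np.float64(-200.3), 90, 187.1) -> [2, 1, 1] 0
```

View pics/R9.png

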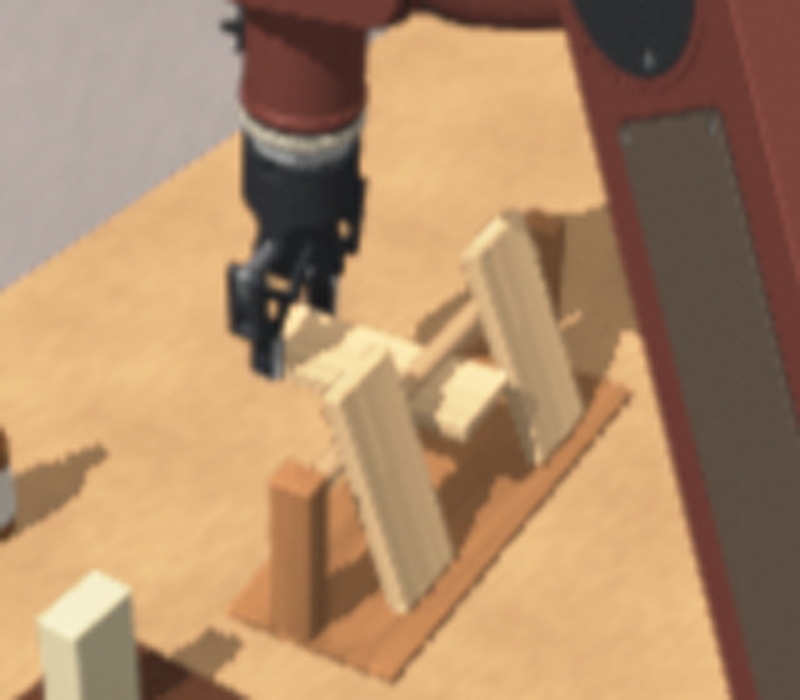

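Board is under the rod, between the two neighbours, as in the earlier pivots. Run the pivot arc.

Request:
send_rows([
  [0.5,1,0,-8,0],
  [0.5,0,0,-17,0],
  [0.5,-1,0,-26,0],
  [0.5,0,0,-44,0],
  [0.5,4,0,-62,0],
  [0.5,11,0,-78,0],
  [0.5,21,0,-93,0],
  [0.5,27,0,-100,0],
  [0.5,33,0,-107,0],
  [0.5,33,0,-107,0],
])

```text
time: 126.88
tcp_pos: [0.6796, -0.2052, 0.1977]
eef_rot: [-0.063, 0.998, -0.002, 0.027]
contact_force: [4.2, -0.8, -1.5]
gripper_width: 0.0615
```

Run:
```python
from h import *
c=env.read_camera("side"); crop(c,"R10.png",200,60,360,200,5)
go()
```

```text
t126.92 tcp [ 679.8 -205.1  197.4] yaw -172.8 q6 -2.12 w 61.5 F [ 2.2 -0.1 -1.1]
```

View pics/R10.png

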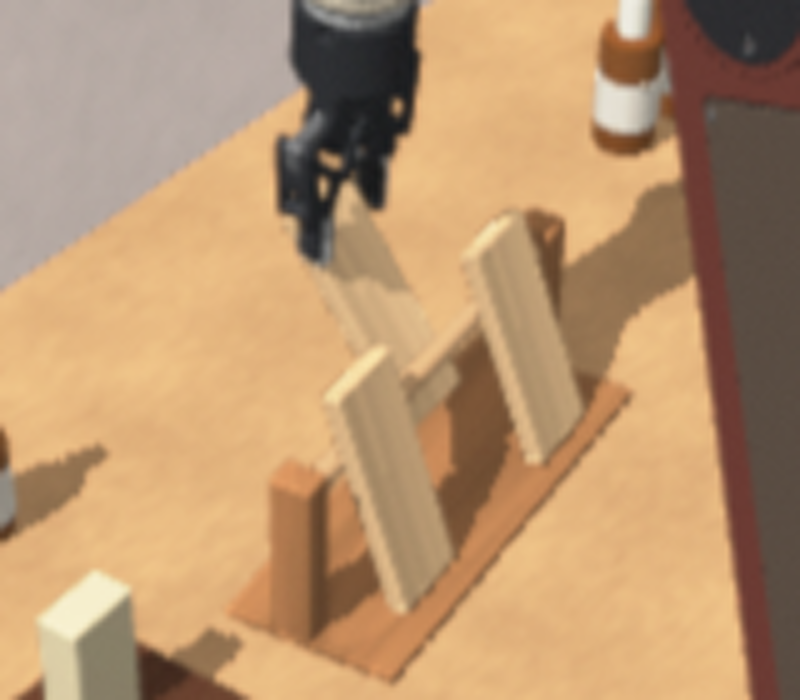

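Pivoting as before. Continue.

Request:
send_rows([
  [0.5,6,0,-5,0],
  [0.5,12,0,-9,0],
  [0.5,18,0,-12,0],
  [0.5,24,0,-14,0],
  [0.5,30,0,-16,0],
  [0.5,34,0,-17,0],
  [0.5,34,0,-17,0],
  [0.5,15,0,-18,0],
  [0.5,-20,0,-20,0],
  [0.5,-20,0,-20,0],
])

```text
time: 128.18
tcp_pos: [0.6993, -0.2022, 0.2176]
eef_rot: [-0.064, 0.998, -0.002, 0.026]
contact_force: [-0.4, -0.9, -1.1]
gripper_width: 0.0608
```

Run:
```python
from h import *
c=env.read_camera("side"); crop(c,"R11.png",200,60,360,200,5)
go(rl(70,0,275,187.1),rl(-12,0,275,187.1),rl(-12,0,165,187.1))
```

```text
t128.22 tcp [ 698.2 -202.3  217.3] yaw -172.7 q6 -2.10 w 60.2 F [-0.8  0.2 -1.7]
(np.float64(683.5), np.float64(-204.3), 275, 187.1) -> [12, 0, -58] 0
(np.float64(602.1), np.float64(-214.5), 275, 187.1) -> [94, 0, -63] 0
(np.float64(602.1), np.float64(-214.5), 165, 187.1) -> [99, 0, 47] 0
```

View pics/R11.png

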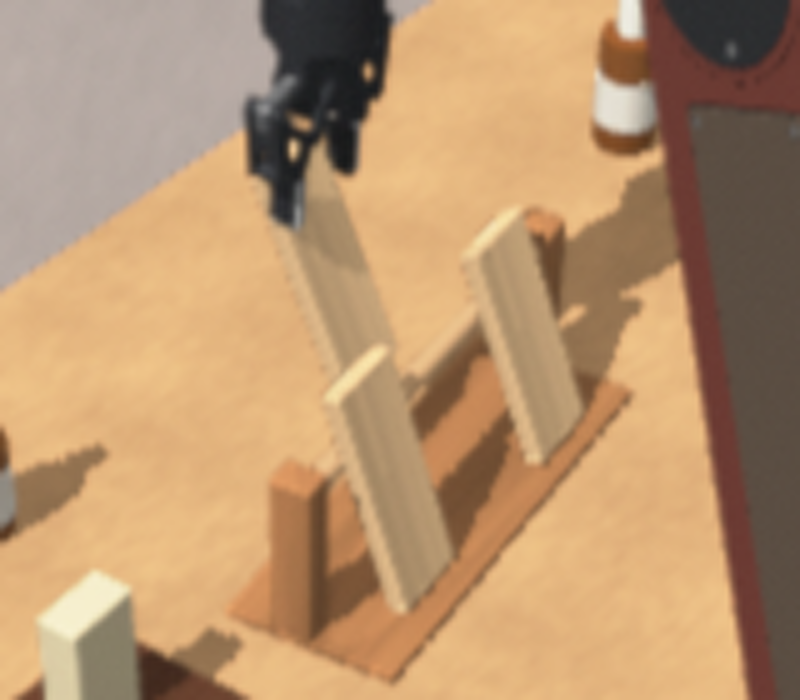

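Request:
send_rows([
  [0.5,0,0,-30,0],
  [0.5,0,0,-60,0],
  [0.5,20,0,-62,0],
  [0.5,50,0,-63,0],
  [0.5,75,0,-64,0],
  [0.5,94,0,-64,0],
  [0.5,95,0,-50,0],
  [0.5,97,0,-5,0],
  [0.5,99,0,35,0],
  [0.5,99,0,45,0],
])

```text
time: 129.48
tcp_pos: [0.6, -0.2136, 0.1624]
eef_rot: [-0.063, 0.998, 0.0, 0.022]
contact_force: [-0.6, 0.0, -1.2]
gripper_width: 0.0608
```

Run:
```python
from h import *
c=env.read_camera("side"); crop(c,"R12.png",200,60,360,200,5)
go(rl(-12,0,160,187.1),rl(-12,0,150,187.1))
```

```text
t129.53 tcp [ 600.7 -213.9  163.2] yaw -172.7 q6 -2.18 w 60.4 F [-0.6  0.5 -1.6]
(np.float64(602.1), np.float64(-214.5), 160, 187.1) -> [-1, -1, 3] 0
(np.float64(602.1), np.float64(-214.5), 150, 187.1) -> [-1, -1, 13] 0
```

View pics/R12.png

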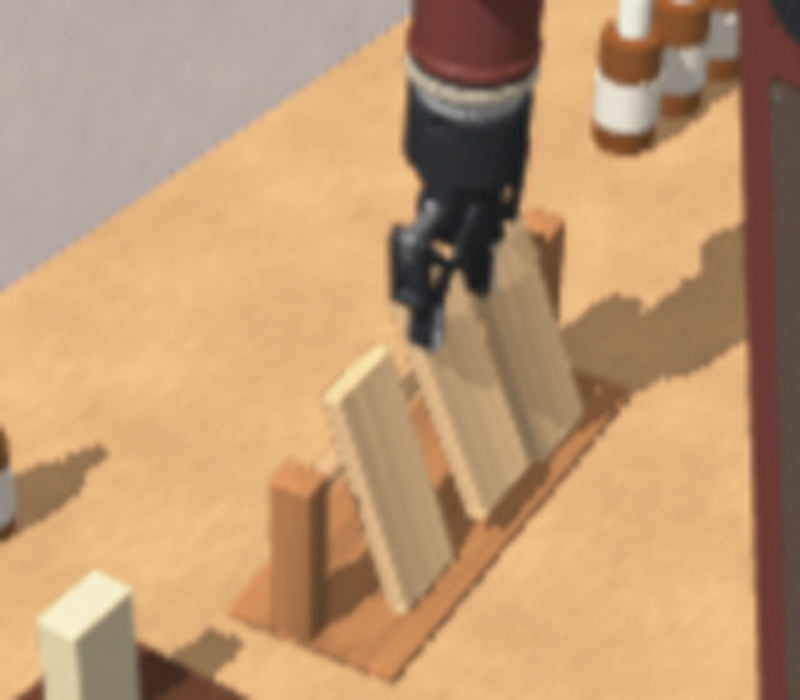

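Hanging between the other two, parallel. Lower.

Request:
send_rows([
  [0.5,-1,-1,7,0],
  [0.5,-1,-1,12,0],
  [0.5,-1,-1,15,0],
  [0.5,-1,-1,16,0],
])

```text
time: 130.02
tcp_pos: [0.6027, -0.215, 0.148]
eef_rot: [-0.063, 0.998, -0.0, 0.023]
contact_force: [-1.1, 1.4, 0.7]
gripper_width: 0.0602
```

Request:
send_rows([
  [0.5,0,0,2,0],
  [0.5,0,0,4,0],
  [0.5,0,0,4,0],
])

```text
time: 130.4
tcp_pos: [0.6029, -0.2153, 0.1444]
eef_rot: [-0.063, 0.998, -0.001, 0.023]
contact_force: [-3.7, -0.4, 5.3]
gripper_width: 0.0605
```

Request:
send_rows([
  [0.5,-3,0,0,0],
  [0.5,-4,0,0,0],
  [0.7,-4,0,0,0],
  [0.8,-4,0,0,0],
  [0.8,-4,0,0,0],
  [0.8,-4,0,0,0],
])

```text
time: 131.15
tcp_pos: [0.6071, -0.2146, 0.1445]
eef_rot: [-0.063, 0.998, -0.001, 0.024]
contact_force: [0.3, -0.7, -0.1]
gripper_width: 0.0686
```

Run:
```python
from h import *
c=env.read_camera("side"); crop(c,"R13.png",200,60,360,200,5)
go()
```

```text
t131.20 tcp [ 607.  -214.6  144.5] yaw -172.7 q6 -2.18 w 68.1 F [-0.6 -0.4  1.3]
```

View pics/R13.png

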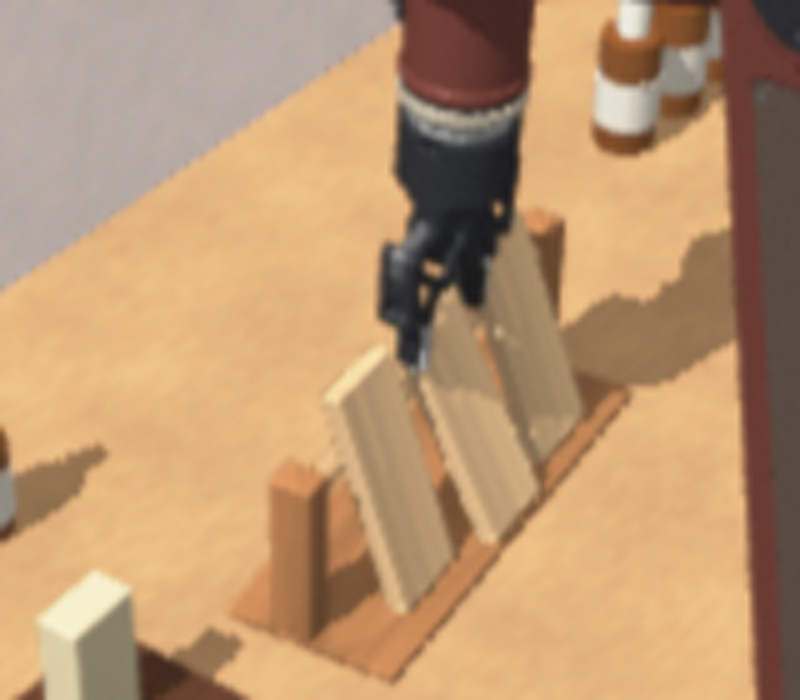

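Request:
send_rows([
  [0.82,0,0,-5,0],
  [0.82,0,0,-15,0],
  [0.82,0,0,-45,0],
  [0.82,0,0,-90,0],
  [0.82,0,0,-130,0],
  [0.82,0,0,-130,0],
])

```text
time: 131.95
tcp_pos: [0.603, -0.2159, 0.2807]
eef_rot: [-0.064, 0.998, -0.003, 0.028]
contact_force: [-0.5, -0.0, 0.5]
gripper_width: 0.07
```

Run:
```python
from h import *
c=env.read_camera("side"); crop(c,"R14.png",230,90,330,190,7)
go((450,-215,280,187.1),(380,0,280,187.1))
```

```text
t132.00 tcp [ 602.  -215.4  277.7] yaw -172.7 q6 -2.18 w 69.9 F [-0.7 -0.  -1.1]
(450, -215, 280, 187.1) -> [150, 20, -10] 0
(380, 0, 280, 187.1) -> [192, 242, -14] 0
```

View pics/R14.png

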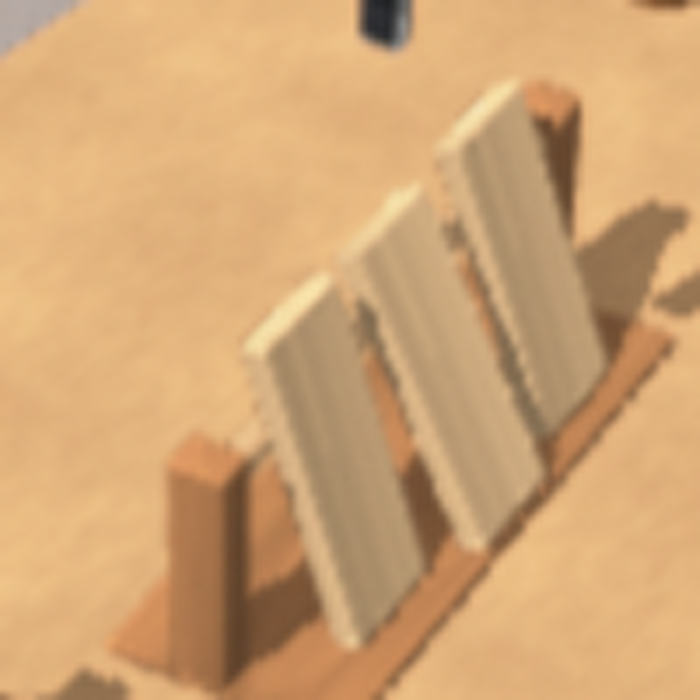

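Request:
send_rows([
  [0.82,50,5,-10,0],
  [0.82,110,15,-12,0],
  [0.82,150,40,-12,0],
  [0.82,170,90,-13,0],
  [0.82,185,150,-14,0],
  [0.82,190,210,-14,0],
  [0.82,192,242,-14,0],
  [0.82,192,242,-14,0],
])

```text
time: 133.0
tcp_pos: [0.3795, 0.0021, 0.279]
eef_rot: [-0.065, 0.998, -0.002, 0.025]
contact_force: [1.1, -0.4, -0.4]
gripper_width: 0.07
```

```bash
python3 - <<'E'
from h import *
c=env.read_camera("side"); crop(c,"S1.png",230,90,330,190,7); crop(c,"S1b.png",100,120,320,285,3.5)
t=env.read_camera("top"); crop(t,"S1t.png",140,130,420,260,2.8)
a=np.radians(7.1);RO=np.array([614,-213])
def rf(p): d=p[:,:2]*1000-RO; return np.c_[d@[np.cos(a),np.sin(a)],d@[-np.sin(a),np.cos(a)]].round(0)
# bottom left corners, crop px
for n,u in (("L",(350,650)),("mid",(478,553)),("M",(548,440))):
    print(n,rf(onz(c,[(u[0]/7+230,u[1]/7+90)],.008)))
for n,u in (("edge",(490,550)),("edge2",(670,335))):
    print(n,rf(onz(c,[(u[0]/7+230,u[1]/7+90)],.008)))
go()
E
grep -n -A12 "def onv" h.py
```

```text
L [[-49. 120.]]
mid [[-67.  30.]]
M [[-57. -60.]]
edge [[-71.  26.]]
edge2 [[ -71. -165.]]
t133.10 tcp [3.802e+02 2.000e-01 2.793e+02] yaw -172.6 q6 -1.92 w 70.1 F [ 0.1 -0.3 -0.1]
44:def onv(c,uv,p0,yaw=RY):
45-    """intersect with vertical plane through p0 containing direction yaw; returns (along, z) relative to rail origin-ish p0"""
46-    o,d=ray(c,uv); a=np.radians(yaw); n=np.array([-np.sin(a),np.cos(a),0]); e=np.array([np.cos(a),np.sin(a),0])
47-    t=((np.array(p0)-o)@n)/(d@n); X=o+d*t[:,None]
48-    return np.c_[(X-p0)@e,X[:,2]]*1000
```

View pics/S1.png

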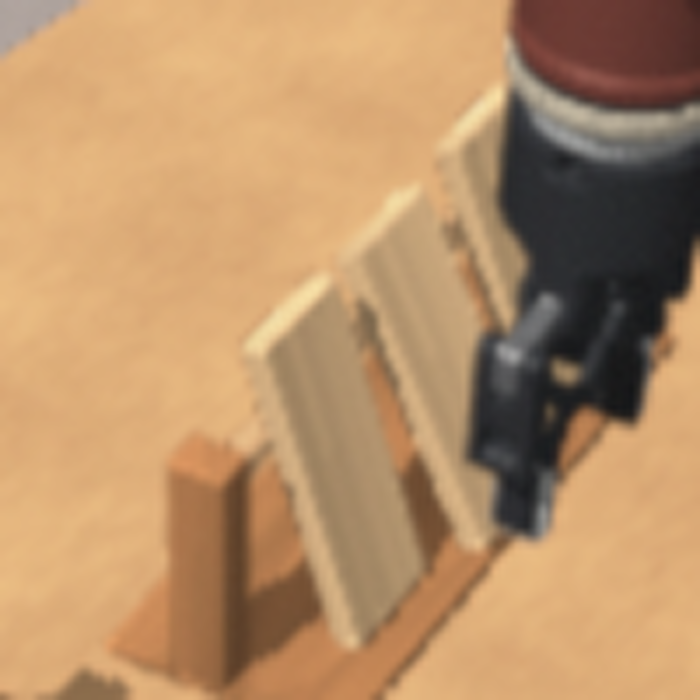

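View pics/S1b.png

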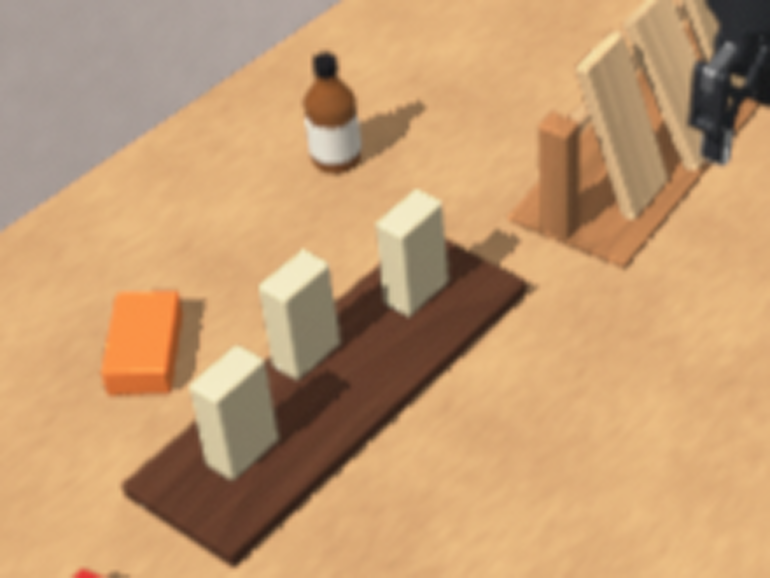

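View pics/S1t.png

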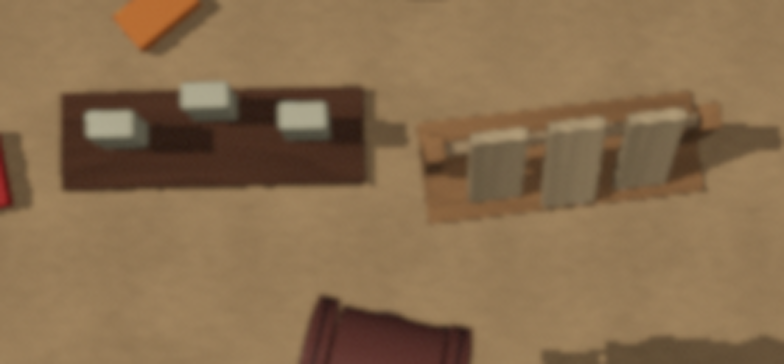

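Run:
```python
from h import *
c=env.read_camera("side")
a=np.radians(7.1)
for n,y,ps in (("L",.120,[(268,352),(352,648)]),("mid",.032,[(360,268),(480,552)]),("M",-.056,[(455,160)])):
    p0=np.array([.614-np.sin(a)*y,-.213+np.cos(a)*y,0])
    q=onv(c,[(u/7+230,v/7+90) for u,v in ps],p0); print(n,q.round(1))
    if len(q)>1: d=q[0]-q[1]; print("len",np.hypot(*d).round(),"slope",np.degrees(np.arctan2(d[1],d[0])).round(1))
```

```text
L [[ -4.5 162.4]
 [-49.8  10.2]]
len 159.0 slope 73.4
mid [[ -0.3 149. ]
 [-68.6  10.6]]
len 154.0 slope 63.7
M [[ -0.6 154.5]]
```

Run:
```python
from h import *
t=env.read_camera("top")
im=cv2.cvtColor(t["pixels"],cv2.COLOR_RGB2HSV);H,S,V=cv2.split(im)
a=np.radians(1.7)
for r in rects(t,(H>20)&(H<36)&(S>15)&(S<70)&(V>135),.113,60):
    d=np.array([r[1]-622,r[2]-211]); print(r,"plank",(d@[np.cos(a),np.sin(a)]).round(),(d@[-np.sin(a),np.cos(a)]).round())
go()
```

```text
(array([ 60., 322.]), 153, 682, 110, 104, -89.1) plank -455.0 485.0
(array([178., 174.]), 623, 317, 48, 26, -89.7) plank 4.0 106.0
(array([248., 171.]), 634, 97, 48, 26, -89.7) plank 9.0 -114.0
(array([212., 163.]), 659, 209, 48, 26, -89.7) plank 37.0 -3.0
t133.20 tcp [380.4  -0.4 279.5] yaw -172.8 q6 -1.92 w 70.2 F [ 0.7 -0.7  0.4]
```

All bars and boards check out, so I'm handing in.

Run:
```python
from workcell import env
print(env.job_done())
```

```text
the job is handed in; nothing more can be done
None
```

I handed the job in at about 133 s of the 210 s. It reported no verdict, so what follows rests on my last camera checks.

- **Bars:** only three cream bars were present, and all three stand upright on the plank. In the plank's frame they are at (9, −114), (37, −3) and (4, 106) mm, inside the limits and well apart. None had been knocked since I placed them.
- **Boards:** all three lean on the rod from the robot's side, at rail y of about −88, 0 and +88 mm, with visible gaps between them. The last measured slopes were about 73° for the left board and 64° for the middle one. The right board measured about 70° when I placed it, and I did not measure it again.
- **Middle board:** it stands nearer the plate's robot-side edge than the other two, but on the plate. It did not move between my last pictures.
- **Disagreements:** measured lengths came out slightly off the true sizes. The middle board's edge read 154 mm instead of 160, and the plate edge read about 4 mm off.
- **Bystanders:** the beaker and the balm jar were not touched. I set the last board down on the red look-alike for a moment to change my grip.

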